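Change the bench over from mains to battery

TASK

Change the bench feed over from mains to battery: first turn the mains switch (the sloping box with the long bar handle) to off, then turn the battery switch (the box with the short grip on a round disc) to on, and let go with each handle resting in its detent. Off is with the grip's upper end leaning to the left as the robot sees it, on is leaning to the right; the two must never be on together. Handle the brittle plastic handles gently, neither squeezing them hard nor forcing them against their stops, and do not move the other things on the bench.

Things in the scene. Friction and masses are not known exactly. Their poses are not given: they have to be found in the camera images.
- mains_box: Mains switch box: desk-shaped grey steel box with the long bar handle. Fixed; place and yaw vary. Origin: centre of underside, z up, low front edge at -x (to the robot). 160 mm wide (y), 200 deep (x); the top is one flat face sloping 30 deg, from 30 mm high at the front (x=-100) to 145 at the back, looking up and to the robot.
- battery_box: Battery switch box: grey steel, same as the mains box but with a short grip on a disc. Fixed; place and yaw vary. Origin: centre of underside, z up, low front edge at -x (to the robot). 160 mm wide (y), 200 deep (x); the top is one flat face sloping 30 deg, from 30 mm high at the front (x=-100) to 145 at the back, looking up and to the robot.
- mains_grip (a point): Point on the mains handle's turning axis, 34 mm out from the face, mid-height of the bar: a good TCP point for a pinch. Black plastic bar 84 mm long, 14 mm thick, standing 13 to 43 mm off the face on a grey boss 44 mm across and 13 mm high.
- battery_grip (a point): Point on the battery handle's turning axis, 34 mm out from the face, mid-height of the grip: a good TCP point for a pinch. Black plastic grip 46 mm long, 14 mm thick, standing 13 to 43 mm off the face on a grey disc 64 mm across and 13 mm high.
- mains_pivot (a point): Where the mains handle's turning axis meets the sloping face, at (0, 0, 88) mm in the box's frame. The axis is square to the face: it leans 30 deg from vertical towards the box's -x. At value v the grip's long direction is 0.6 - v rad counter-clockwise (seen facing the face) from straight up the slope.
- battery_pivot (a point): Where the battery handle's turning axis meets the sloping face, at (0, 0, 88) mm in the box's frame. The axis is square to the face: it leans 30 deg from vertical towards the box's -x. At value v the grip's long direction is 0.6 - v rad counter-clockwise (seen facing the face) from straight up the slope.
- mains_guard (a point): Middle of the crossbar of the mains box's fixed steel guard hoop, at (-20, 0, 288) mm in the box's frame. Bar 12 mm thick along y, 148 long, on side arms going back to the box's back corners. It hangs over the handle and bars a straight-down tool: come in tilted, along the handle's axis, below the bar.
- battery_guard (a point): Middle of the crossbar of the battery box's fixed steel guard hoop, at (-20, 0, 288) mm in the box's frame. Bar 12 mm thick along y, 148 long, on side arms going back to the box's back corners. It hangs over the handle and bars a straight-down tool: come in tilted, along the handle's axis, below the bar.
- mains_handle (a joint): Mains handle; starts on. In rad: 0 = off (grip's upper end leans left, +y of the box, 0.6 rad off straight up the slope), 1.2 = on (leans right 0.6 rad). Grows clockwise, seen facing it. Stops at 0 and 1.2; an over-centre weight holds it there: it resists (0.12 N m) until 0.6, then falls to the other (about 1 rad/s). Turn past the middle, let it fall home. Brittle: grip 20 to 45 N.
- battery_handle (a joint): Battery handle; starts off. In rad: 0 = off (grip's upper end leans left, +y of the box, 0.6 rad off straight up the slope), 1.2 = on (leans right 0.6 rad). Grows clockwise, seen facing it. Stops at 0 and 1.2; an over-centre weight holds it there: it resists (0.12 N m) until 0.6, then falls to the other (about 1 rad/s). Turn past the middle, let it fall home. Brittle: grip 20 to 45 N.
- jar: Bystander: glass jar with a brass lid, 76 mm across, 100 mm high, standing behind the boxes; origin at the centre of its underside.
- tin: Bystander: round tin, 90 mm across, 130 mm high, standing at the left; origin at the centre of its underside.
- carton: Bystander: cardboard carton 160 x 110 x 55 mm, lying at the right; origin at the centre of its underside.
- wrench: Bystander: steel wrench 170 mm long, lying between the boxes, along its own x; origin under its middle.

How it is judged:
On the way, in this order (a step that is already met when the one before it is completed fails the run):
1. the mains handle is turned off and rests there while the battery handle is still off (value of joint mains_handle below 0.15 rad and value of joint battery_handle below 0.3 rad), for 0.2 s.
2. the battery handle is turned on with the mains still off (value of joint battery_handle above 1.05 rad and value of joint mains_handle below 0.15 rad), for 0.2 s.
At the end, for the whole second after the job is handed in: The mains handle rests in its off detent (value below 0.15 rad) and the battery handle in its on detent (above 1.05 rad), both still and released (all of step 2 and velocity of joint mains_handle between -0.1 and 0.1 rad/s and velocity of joint battery_handle between -0.1 and 0.1 rad/s); the robot touches nothing.
It fails at once if both switches on together (both past the middle of their throw) (value of joint each of mains_handle, battery_handle above 0.6 rad).
It fails at once if a handle handled roughly (more than 150 N in all from the fingers, about 75 N each) (contact force between the fingers and mains_handle above 150 N or contact force between the fingers and battery_handle above 150 N).
It fails at once if the jar, tin, carton or wrench moved more than 30 mm (distance of any of jar, tin, carton, wrench from where it was at the start of the episode above 0.03 m).
It fails at once if the jar or tin tipped over (angle between any of jar, tin's own z axis and vertical above 0.5 rad).
It also fails if it takes over 59 s, if anything falls off the work surface, if the arm or the gripper's body presses on something with over 40 N, if the wrist force passes 120 N, or if a joint passes its speed limit or range.

ROBOT

A 7-joint arm with a two-finger parallel gripper is mounted at the origin on the work surface. World frame = base frame: x ahead of the robot, y to its left, z up, the work surface at z = 0. Lengths are in m, angles in rad, forces in N, time in s.
With the tool pointing down it reaches from about 0.35 to 0.9 m from the base axis. Payload 8.1 kg.
Tool frame: the origin (TCP) lies between the finger pads, 19 mm behind the fingertips; this is the grasp point; z points along the fingers, y is the direction in which the jaws open and shut (so a half turn about z gives the same grasp; the last joint's range is limited). The gripper opens to 92 mm and grips with 3 to 60 N. Pads are 19 mm wide; open, the fingers measure 130 mm over their backs; the gripper's body (75 mm by 190 mm) begins 47 mm behind the grasp point.
Start: joints at [-1.39, 0.434, 0.025, 1.573, -0.012, 1.134, -0.075], TCP at [0.175, 0.6, 0.246] pointing down, gripper open.
Joint ranges: [-2.62, 2.62], [-0.44, 2.09], [-1.27, 1.32], [0.08, 2.57], [-1.32, 4.46], [0.12, 2], [-2.74, 2.74]. Speed limits (rad/s): [2.22, 2.22, 3.01, 3.01, 3.14, 3.14, 3.14].

INTERFACE

Orientations are given as a rotation vector (axis times angle).
In Python, from cell import arm gives the robot as it stands. The module is installed in compiled form; this text tells all that it offers.
- The arm moves only by the tool jog_arm, never from a script. Its argument "moves" is a list of rows, each an object with "twist": the turn, a rotation vector about the tool's x, y, z in units of 10 degrees (1.0 is 10 degrees), a list of three; "xyz": the shift along the tool's x, y, z in units of 60 mm (1.0 is 60 mm), a list of three; "grip": the closure, from -1 (fully open) to 1 (shut). A call has 1 to 5 rows; each row is the pose to reach, as a shift and turn from the pose commanded when the call began, along the tool's axes at that moment; what a row does not reach only later rows make up. A row lasts 1/8 s, in which the tool goes at most 62.5 mm and 10.7 degrees, less where a joint would pass 70% of its speed; a pose out of reach is approached as far as the arm can. A call with a gripper value outside its range is refused whole. The fingers move at their own pace and stop on an object; "force" is the grip in N (left out, the last holds). Time passes only in rows, so rows that repeat a pose let the fingers close. It gives the time, the measured TCP pose, the force and the opening at its end, in the units of the state.
- arm.observe(): the state, without advancing time (a new reading comes with each control period).
- arm.get_image(name): name is "scene" or "top"; returns the picture (400x640x3 uint8, blue, green, red); there is no depth.
- arm.camera_params(name): a dict with "mtx" (3x3 intrinsics, pixels), "T" (4x4, takes a point from camera to world coordinates). Camera axes: x right, y down, z forward; pixel columns grow to the right and rows downward; lengths in m; the calibration is good to about 2 mm. A picture is of the moment at which its call begins. camera_params takes no time and is no camera call.
- arm.sign_off(): hands the job in, once; it reports no verdict.
The state is a dict: "clock": time; "joints": joint angles; "dq": joint speeds; "joint_efforts": joint torques, N m; "position": TCP position; "ee_rot": TCP orientation; "force": force on the tool from outside, world axes, zero at the start; "ft_torque": the same for the moment, N m; "width": opening from 0.0 (shut) to 1.0 (fully open).
Only numpy, scipy, OpenCV 4.12 (cv2) and the standard library are available. Lean on these libraries where they do the work, as an engineer would, in place of code of your own. Each camera call takes 0.05 s, during which the arm holds its last target. There are 200 camera calls.

## Working session

There is one attempt and no reset: what is moved stays moved. The work goes in short steps, Python scripts to look and compute and a tool call to move; the robot and the scene stay as the last step left them, time stands still between calls to the robot, and variables do not carry over. Pictures are saved under pics/ and viewed, about 8 in all and at most 12, crops included, and the job is handed in when it is done.

Besides the shell and the picture viewer there is one more tool, called after "Emit:" in YAML: its name, and indented under it one key for each argument. jog_arm: Moves the arm, as the interface text tells. Its arguments: {"type":"object","properties":{"moves":{"type":"array","items":{"type":"object","properties":{"twist":{"type":"array","items":{"type":"number"}},"xyz":{"type":"array","items":{"type":"number"}},"grip":{"type":"number"}}}},"force":{"type":"number"}},"required":["moves"]}

```bash
mkdir -p pics
python3 - <<'E'
from cell import arm
import cv2,numpy as np
np.set_printoptions(precision=4,suppress=True)
for n in("scene","top"):
    cv2.imwrite(f"pics/{n}0.png",arm.get_image(n)); p=arm.camera_params(n); print(n,p["mtx"],p["T"])
print(arm.observe())
E
```

```text
scene [[502.5355   0.     313.007 ]
 [  0.     502.5355 201.5268]
 [  0.       0.       1.    ]] [[-0.5542  0.5224 -0.6481  1.615 ]
 [ 0.8323  0.3607 -0.421   0.6622]
 [ 0.0138 -0.7727 -0.6347  1.1432]
 [ 0.      0.      0.      1.    ]]
top [[409.6719   0.     319.1023]
 [  0.     409.6719 203.6712]
 [  0.       0.       1.    ]] [[ 0.0102 -0.9902  0.1394  0.4298]
 [-0.9999 -0.0109 -0.0043 -0.0199]
 [ 0.0058 -0.1393 -0.9902  1.4575]
 [ 0.      0.      0.      1.    ]]
{'clock': 0.1, 'joints': array([-1.3896,  0.4352,  0.025 ,  1.574 , -0.0116,  1.134 , -0.0751]), 'dq': array([-0.0027, -0.0016,  0.0011, -0.0002,  0.0013, -0.0009, -0.0014]), 'joint_efforts': array([  0.0027, -66.9133,   0.9882, -31.5145,  -0.0604,   0.0374,
         0.    ]), 'position': array([0.1749, 0.5996, 0.2448]), 'ee_rot': array([-0.4444, -3.11  ,  0.0023]), 'force': array([ 0.4566,  0.8846, -0.4982]), 'ft_torque': array([-0.0294, -0.075 , -0.0324]), 'width': 0.9991138458839844}
```

View pics/scene0.png

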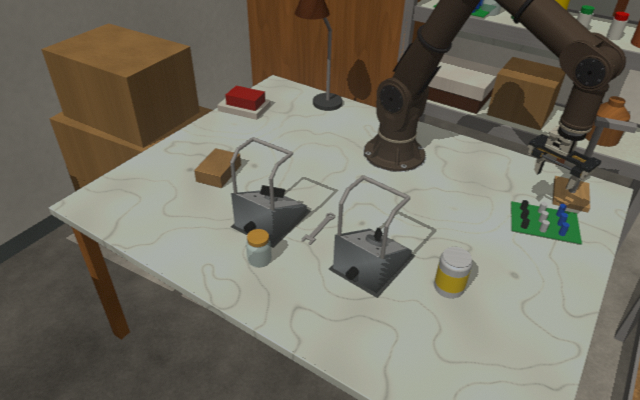

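View pics/top0.png

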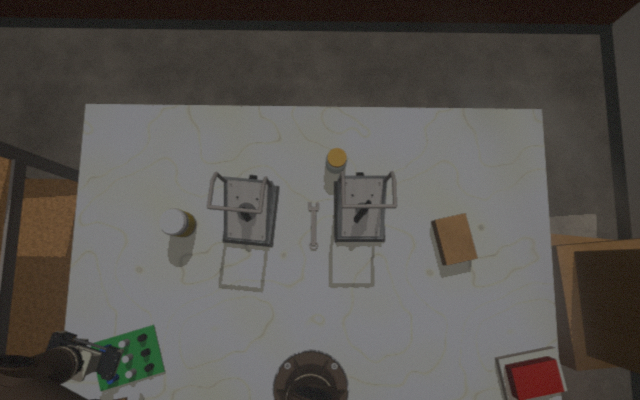

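The top view shows the battery box (disc) at about (246,212), leaning left, and the mains box (bar) at about (361,211), leaning right. The jar is at (337,158), the wrench at (314,226), the tin at (180,222) and the carton at (454,240). I'll enlarge the boxes next.

Run:
```python
import cv2,numpy as np
a=cv2.imread("pics/top0.png")[165:255,200:400]
a=cv2.resize(a,None,fx=4,fy=4,interpolation=cv2.INTER_CUBIC)
a=np.clip(a.astype(float)*1.6,0,255).astype('uint8')
cv2.imwrite("pics/topc.png",a)
```

```text
(no output)
```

View pics/topc.png

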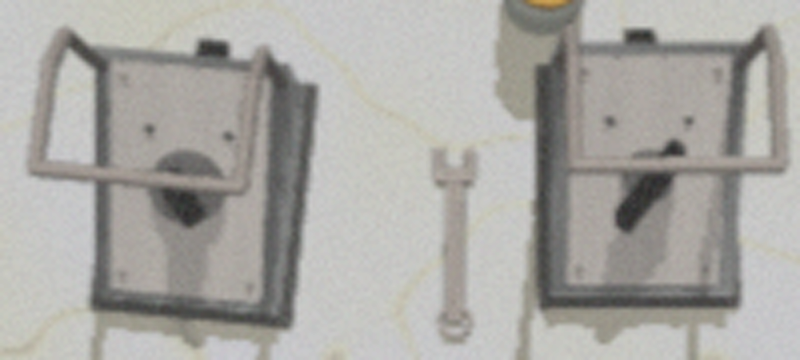

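```bash
cat > h.py <<'E'
from cell import arm
import numpy as np
np.set_printoptions(precision=4,suppress=True)
def ray(n,uv):
    p=arm.camera_params(n); d=p["T"][:3,:3]@np.linalg.inv(p["mtx"])@[uv[0],uv[1],1]
    return p["T"][:3,3],d
def onz(n,uv,z):
    o,d=ray(n,uv); return o+d*(z-o[2])/d[2]
def proj(n,X):
    p=arm.camera_params(n); c=np.linalg.inv(p["T"])@np.r_[X,1]; q=p["mtx"]@c[:3]; return q[:2]/q[2]
def box(o,yaw):  # box->world rotation, origin
    c,s=np.cos(yaw),np.sin(yaw); R=np.array([[c,-s,0],[s,c,0],[0,0,1]]); return lambda p:R@np.array(p)/1000+np.r_[o,0]
E
python3 - <<'E'
from h import *
C=lambda c:((c[0]+.5)/4-.5+200,(c[1]+.5)/4-.5+165)
D={"bat":dict(bar=[(30,168),(245,188)],front=[(103,292),(265,300)],back=[(108,58),(256,70)],grip=(187,200)),
"mains":dict(bar=[(570,163),(785,163)],front=[(568,290),(722,292)],back=[(583,53),(728,53)],grip=(650,187))}
for k,d in D.items():
    for nm,z in(("bar",.288),("front",.03),("back",.145)):
        P=[onz("top",C(c),z) for c in d[nm]]; v=P[0]-P[1]; m=(P[0]+P[1])/2
        print(k,nm,P[0][:2],P[1][:2],"len",np.hypot(*v[:2]),"yaw",np.arctan2(-v[0],v[1]),"mid",m[:2])
    print(k,"grip",onz("top",C(d["grip"]),.088+.034*.866))
for uv in [(357,180),(409,200),(250,139),(291,155)]: print(onz("scene",uv,.288))
E
```

```text
bat bar [0.5823 0.2969] [0.5695 0.142 ] len 0.15537796254711975 yaw -0.08239840529613214 mid [0.5759 0.2195]
bat front [0.508  0.2982] [0.5026 0.1575] len 0.14087576682988429 yaw -0.03868978241458001 mid [0.5053 0.2278]
bat back [0.692  0.2765] [0.6834 0.1558] len 0.1210580941005667 yaw -0.07089858853353108 mid [0.6877 0.2162]
bat grip [0.5794 0.213  0.1174]
mains bar [ 0.5902 -0.0914] [ 0.5919 -0.2465] len 0.15508778904442708 yaw 0.011011960876532705 mid [ 0.591  -0.1689]
mains front [ 0.514  -0.1057] [ 0.5137 -0.2398] len 0.13407238172413477 yaw -0.002402734079319435 mid [ 0.5139 -0.1727]
mains back [ 0.7005 -0.1105] [ 0.7019 -0.229 ] len 0.11848491282209575 yaw 0.01141189034972724 mid [ 0.7012 -0.1698]
mains grip [ 0.5943 -0.1678  0.1174]
[0.5909 0.1443 0.288 ]
[0.589  0.3049 0.288 ]
[ 0.5963 -0.2404  0.288 ]
[ 0.5954 -0.0824  0.288 ]
```

The two views and the sizes agree: mains origin about (0.610,-0.170) with yaw about 0.008, battery about (0.596,0.218) with yaw about -0.08. As a check, I'll project the model points into both pictures.

```bash
cat >> h.py <<'E'
from scipy.spatial.transform import Rotation as Ro
B={"m":((.610,-.170),.008),"b":((.596,.218),-.08)}
def face(k,u,y,d):   # upslope, left, out of the face (mm)
    c,s=.5*3**.5,.5
    return box(*B[k])((c*u-s*d,y,88+s*u+c*d))
def rot(k,a=0,tilt=30):   # tool frame with jaw axis turned a ccw seen facing the face
    t=np.radians(tilt); z=[np.sin(t),0,-np.cos(t)]; x=[-np.cos(t),0,-np.sin(t)]
    return Ro.from_euler('z',B[k][1])*Ro.from_matrix(np.c_[x,[0,1,0],z])*Ro.from_euler('z',-a)
def to(pos,R):
    s=arm.observe(); C=Ro.from_rotvec(s["ee_rot"])
    print("xyz",C.inv().apply(pos-s["position"])/.06,"twist",np.degrees((C.inv()*R).as_rotvec())/10)
E
python3 - <<'E'
from h import *
import cv2
out=[]
for n,(r0,r1,c0,c1) in(("top",(165,255,200,400)),("scene",(130,300,225,425))):
    im=cv2.imread(f"pics/{n}0.png")[r0:r1,c0:c1]; f=4 if n=="top" else 4
    im=cv2.resize(im,None,fx=f,fy=f,interpolation=cv2.INTER_CUBIC); im=np.clip(im*1.5,0,255).astype('uint8')
    for k in"mb":
        bx=box(*B[k])
        L=[(255,0,0)]*6
        pts=[bx(p) for p in((-20,74,288),(-20,-74,288),(-100,80,30),(-100,-80,30),(100,80,145),(100,-80,145),(-100,80,0),(-100,-80,0),(100,80,0),(100,-80,0))]+[face(k,0,0,43)]
        a=-.6 if k=="m" else .6; h=42 if k=="m" else 23
        pts+=[face(k,h*np.cos(a)*s,h*np.sin(a)*s,43) for s in(1,-1)]
        for i,p in enumerate(pts):
            q=(proj(n,p)-[c0,r0]+.5)*f
            cv2.circle(im,tuple(int(v) for v in q),4,(0,0,255) if i<2 else (0,200,0) if i<10 else (255,0,255),1)
    out.append(im)
h=cv2.resize(out[1],(800,680))[:,:]
cv2.imwrite("pics/ov.png",cv2.resize(np.vstack(out),None,fx=.57,fy=.57,interpolation=cv2.INTER_AREA))
for nm,p,R in(("way1",np.r_[.42,.3,.33],rot("m")),("way2",np.r_[.46,-.17,.30],rot("m"))): to(p,R)
print(face("m",0,0,150),face("m",0,0,38))
E
```

```text
xyz [-5.3194 -3.6511 -1.4137] twist [-0.4459 -2.9788 -1.6315]
xyz [ -8.1531 -10.9835  -0.9028] twist [-0.4459 -2.9788 -1.6315]
[ 0.535  -0.1706  0.2179] [ 0.591  -0.1702  0.1209]
```

View pics/ov.png

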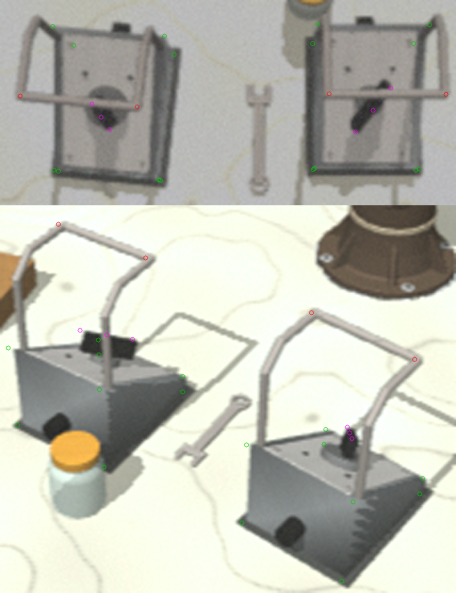

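The overlay matches in both views to within a few mm: guard bars, corners and grips all lie on the image features. I'm starting the move.

Emit:
jog_arm:
  moves:
    - {"xyz": [-0.8, -0.55, -0.5], "twist": [-0.08, -0.5, -0.28], "grip": -1}
    - {"xyz": [-1.6, -1.1, -0.9], "twist": [-0.16, -1.1, -0.56], "grip": -1}
    - {"xyz": [-2.4, -1.65, -1.2], "twist": [-0.24, -1.6, -0.84], "grip": -1}
    - {"xyz": [-3.2, -2.2, -1.4], "twist": [-0.3, -2.1, -1.1], "grip": -1}
    - {"xyz": [-4.0, -2.75, -1.4], "twist": [-0.37, -2.5, -1.35], "grip": -1}
  force: 35

```text
clock: 0.72
position: [0.3602, 0.3733, 0.3304]
ee_rot: [0.057, 2.698, 0.005]
force: [0.5, -0.3, -0.3]
width: 1.003
```

Run:
```python
from h import *
s=arm.observe();print(s["joints"],s["position"],s["force"])
to(np.r_[.42,.3,.33],rot("m")); to(np.r_[.43,.06,.32],rot("m"));to(face("m",0,0,190),rot("m"))
```

```text
[-1.3155  0.0621  0.1381  1.9458  0.4774  1.0151  0.119 ] [0.3602 0.3733 0.3304] [ 0.4908 -0.2528 -0.2726]
xyz [-0.9467 -1.1814  0.4401] twist [-0.0631 -0.4608 -0.2748]
xyz [-1.1902 -5.1735  0.6847] twist [-0.0631 -0.4608 -0.2748]
xyz [-2.1453 -8.9742  2.3294] twist [-0.0631 -0.4608 -0.2748]
```

Emit:
jog_arm:
  moves:
    - {"xyz": [-0.5, -0.9, 0.2], "twist": [-0.02, -0.2, -0.1], "grip": -1}
    - {"xyz": [-0.8, -1.9, 0.4], "twist": [-0.04, -0.35, -0.2], "grip": -1}
    - {"xyz": [-1.0, -2.9, 0.5], "twist": [-0.06, -0.46, -0.27], "grip": -1}
    - {"xyz": [-1.1, -3.9, 0.6], "twist": [-0.06, -0.46, -0.27], "grip": -1}
    - {"xyz": [-1.2, -4.9, 0.7], "twist": [-0.06, -0.46, -0.27], "grip": -1}

```text
clock: 1.35
position: [0.4296, 0.0751, 0.3184]
ee_rot: [-0.006, 2.621, 0.001]
force: [1.6, -0.8, 1.8]
width: 1.0
```

Run:
```python
from h import *
s=arm.observe();print(s["joints"],s["position"],s["force"])
to(face("m",0,0,190),rot("m")); to(face("m",0,0,110),rot("m"))
```

```text
[-1.0766 -0.3116  0.4392  2.286   0.6177  0.7924  0.5833] [0.4296 0.0751 0.3184] [ 1.5904 -0.8128  1.838 ]
xyz [-0.6704 -4.1038  1.6524] twist [-0.0124 -0.0187 -0.0142]
xyz [-0.6747 -4.1009  2.9857] twist [-0.0124 -0.0187 -0.0142]
```

Emit:
jog_arm:
  moves:
    - {"xyz": [-0.2, -0.9, 0.3], "grip": -1}
    - {"xyz": [-0.4, -1.8, 0.6], "grip": -1}
    - {"xyz": [-0.5, -2.7, 0.9], "grip": -1}
    - {"xyz": [-0.6, -3.5, 1.2], "grip": -1}
    - {"xyz": [-0.67, -4.1, 1.5], "grip": -1}

```text
invalid input at $.moves[0]: expected keys twist, xyz, grip
```

Run:
```python
from h import *
s=arm.observe();print(s["joints"],s["position"],s["force"])
to(face("m",0,0,100),rot("m")); to(face("m",0,0,38),rot("m"))
```

```text
[-1.0766 -0.3116  0.4392  2.286   0.6177  0.7924  0.5833] [0.4296 0.0751 0.3184] [ 1.5904 -0.8128  1.838 ]
xyz [-0.6753 -4.1006  3.1524] twist [-0.0124 -0.0187 -0.0142]
xyz [-0.6787 -4.0983  4.1857] twist [-0.0124 -0.0187 -0.0142]
```

Emit:
jog_arm:
  moves:
    - {"xyz": [-0.2, -0.9, 0.3], "twist": [0, 0, 0], "grip": -1}
    - {"xyz": [-0.4, -1.8, 0.6], "twist": [0, 0, 0], "grip": -1}
    - {"xyz": [-0.5, -2.7, 0.9], "twist": [0, 0, 0], "grip": -1}
    - {"xyz": [-0.6, -3.5, 1.2], "twist": [0, 0, 0], "grip": -1}
    - {"xyz": [-0.67, -4.1, 1.5], "twist": [0, 0, 0], "grip": -1}

```text
clock: 1.98
position: [0.5081, -0.1686, 0.2631]
ee_rot: [-0.008, 2.62, -0.004]
force: [-29.3, -107.5, -33.9]
width: 0.996
```

Run:
```python
from h import *
s=arm.observe();print(s["joints"],s["position"],s["force"])
to(face("m",0,0,100),rot("m")); to(face("m",0,0,38),rot("m"))
```

```text
[-1.2751 -0.4386  1.3188  2.2323  0.6928  0.5784  1.2063] [ 0.5081 -0.1686  0.2631] [ -29.2686 -107.4635  -33.8809]
xyz [-0.0155 -0.0285  1.7105] twist [-0.0289 -0.0134 -0.0031]
xyz [-0.018  -0.0233  2.7439] twist [-0.0289 -0.0134 -0.0031]
```

The force reading is high and joints 2 and 3 are at their limits, so I'm looking before moving again.

Run:
```python
from h import *
import cv2
s=arm.get_image("scene"); t=arm.get_image("top")
o=arm.observe();print(o["joints"],o["dq"],o["position"],o["force"],o["joint_efforts"])
f=lambda i:np.clip(i*1.4,0,255).astype('uint8')
a=cv2.resize(f(s)[0:300,180:500],(640,600)); b=f(t)[130:400,200:400]
cv2.imwrite("pics/c.png",np.vstack([cv2.resize(s[0:300,180:500],(320,300)),cv2.resize(f(t)[130:400,180:420],(320,360))])[:])
cv2.imwrite("pics/c.png",np.hstack([cv2.resize(f(s)[0:300,180:500],(450,420)),cv2.resize(f(t)[150:400,220:420],(336,420))]))
```

```text
[-1.2783 -0.4375  1.3143  2.2315  0.6928  0.5771  1.2044] [ 0.0336 -0.0043  0.0415  0.03   -0.0717 -0.0024 -0.0124] [ 0.51   -0.165   0.2647] [-0.3331 -0.4907 -0.4103] [  0.1237  19.9251 -12.1224 -30.0417   1.7479  -2.3948   0.2319]
```

View pics/c.png

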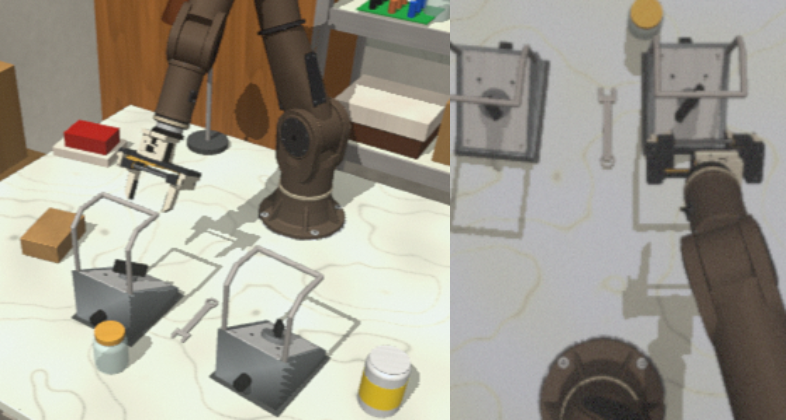

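There is no contact: the spike came from braking (now about 0 N), and the gripper is lined up with the mains handle. I'll go slower and watch joints 2 and 3.

Emit:
jog_arm:
  moves:
    - {"xyz": [0, -0.05, 0.3], "twist": [0, 0, 0], "grip": -1}
    - {"xyz": [0, -0.05, 0.6], "twist": [0, 0, 0], "grip": -1}
    - {"xyz": [0, -0.05, 0.8], "twist": [0, 0, 0], "grip": -1}

```text
clock: 2.45
position: [0.5026, -0.1568, 0.2479]
ee_rot: [0.0, 2.611, -0.017]
force: [0.8, -1.0, 0.5]
width: 0.999
```

Run:
```python
from h import *
s=arm.observe();print(s["joints"],s["position"],s["force"])
to(face("m",0,0,100),rot("m")); to(face("m",0,0,38),rot("m"))
```

```text
[-1.2974 -0.4379  1.3179  2.2843  0.7936  0.5409  1.0783] [ 0.5026 -0.1568  0.2479] [ 0.7651 -0.9598  0.516 ]
xyz [-0.2057 -0.2081  1.5406] twist [-0.0918  0.0403 -0.023 ]
xyz [-0.1984 -0.1915  2.5737] twist [-0.0918  0.0403 -0.023 ]
```

Joints 2 and 3 are pegged: the elbow is wound the wrong way, with joint 1 too far left. I'll swing right about the base axis, where only joint 1 can help, and then come back unwound.

```bash
cat >> h.py <<'E'
def swing(dpsi,dr=0,dz=0,dtilt=0,n=5):
    """rows: turn about the base axis by dpsi, reach +dr, height +dz, tool tilt +dtilt(rad, outward)"""
    s=arm.observe(); C=Ro.from_rotvec(s["ee_rot"]); p=s["position"]; print(s["joints"],p,s["force"])
    for i in range(1,n+1):
        f=i/n; Z=Ro.from_euler('z',dpsi*f); e=np.r_[p[:2],0]/np.hypot(*p[:2])
        T=Ro.from_rotvec(np.cross([0,0,1],e)*-dtilt*f)
        q=Z.apply(p+e*dr*f+np.r_[0,0,dz*f]); R=Z*T*C
        print(i,"xyz",(C.inv().apply(q-p)/.06).round(2),"twist",(np.degrees((C.inv()*R).as_rotvec())/10).round(2),q.round(3))
E
python3 -c "
from h import *
swing(-.4,0,.10)"
```

```text
[-1.2974 -0.4379  1.3179  2.2843  0.7936  0.5409  1.0783] [ 0.5026 -0.1568  0.2479] [ 0.7651 -0.9598  0.516 ]
1 xyz [ 0.04 -0.67 -0.4 ] twist [0.23 0.01 0.4 ] [ 0.488 -0.197  0.268]
2 xyz [ 0.12 -1.31 -0.82] twist [0.46 0.01 0.79] [ 0.471 -0.235  0.288]
3 xyz [ 0.24 -1.93 -1.28] twist [0.7  0.02 1.19] [ 0.451 -0.272  0.308]
4 xyz [ 0.41 -2.52 -1.75] twist [0.93 0.02 1.58] [ 0.428 -0.307  0.328]
5 xyz [ 0.61 -3.08 -2.25] twist [1.16 0.03 1.98] [ 0.402 -0.34   0.348]
```

Emit:
jog_arm:
  moves:
    - {"xyz": [0.0, -0.4, -0.4], "twist": [0.15, 0, 0.25], "grip": -1}
    - {"xyz": [0.1, -1.0, -0.8], "twist": [0.35, 0, 0.6], "grip": -1}
    - {"xyz": [0.2, -1.7, -1.2], "twist": [0.6, 0, 1.0], "grip": -1}
    - {"xyz": [0.3, -2.3, -1.6], "twist": [0.85, 0, 1.45], "grip": -1}
    - {"xyz": [0.5, -2.8, -2.0], "twist": [1.05, 0, 1.8], "grip": -1}

```text
clock: 3.08
position: [0.4154, -0.3249, 0.3397]
ee_rot: [0.477, 2.568, -0.144]
force: [0.4, 0.3, -0.6]
width: 1.003
```

```bash
python3 -c "
from h import *
swing(-.5,.06,.05)"
```

```text
[-0.7269 -0.43    1.0426  2.1328  0.5668  0.7432  1.2521] [ 0.4154 -0.3249  0.3397] [ 0.3538  0.2611 -0.6274]
1 xyz [ 0.02 -0.91 -0.19] twist [0.29 0.01 0.49] [ 0.39  -0.373  0.35 ]
2 xyz [ 0.11 -1.81 -0.44] twist [0.59 0.01 0.98] [ 0.358 -0.419  0.36 ]
3 xyz [ 0.3  -2.71 -0.73] twist [0.88 0.02 1.48] [ 0.321 -0.463  0.37 ]
4 xyz [ 0.57 -3.59 -1.07] twist [1.17 0.02 1.97] [ 0.279 -0.503  0.38 ]
5 xyz [ 0.93 -4.44 -1.47] twist [1.46 0.03 2.46] [ 0.233 -0.539  0.39 ]
```

Emit:
jog_arm:
  moves:
    - {"xyz": [0.0, -0.6, -0.2], "twist": [0.2, 0, 0.35], "grip": -1}
    - {"xyz": [0.1, -1.4, -0.4], "twist": [0.5, 0, 0.8], "grip": -1}
    - {"xyz": [0.3, -2.3, -0.7], "twist": [0.8, 0, 1.3], "grip": -1}
    - {"xyz": [0.5, -3.1, -1.0], "twist": [1.05, 0, 1.75], "grip": -1}
    - {"xyz": [0.7, -3.7, -1.2], "twist": [1.25, 0, 2.1], "grip": -1}

```text
clock: 3.7
position: [0.2669, -0.5059, 0.3821]
ee_rot: [1.019, 2.426, -0.294]
force: [0.9, -0.5, -0.5]
width: 1.0
```

```bash
python3 -c "
from h import *
swing(0,.15,.0,.2)
swing(.35,.12,.0,.0)"
```

```text
[-0.4227 -0.4203  1.1454  1.9859  0.5385  0.8297  1.3044] [ 0.2669 -0.5059  0.3821] [ 0.8546 -0.5114 -0.4604]
1 xyz [-0.41 -0.14  0.25] twist [ 0.06 -0.22 -0.03] [ 0.281 -0.532  0.382]
2 xyz [-0.82 -0.28  0.5 ] twist [ 0.11 -0.44 -0.06] [ 0.295 -0.559  0.382]
3 xyz [-1.23 -0.43  0.74] twist [ 0.17 -0.66 -0.1 ] [ 0.309 -0.586  0.382]
4 xyz [-1.64 -0.57  0.99] twist [ 0.23 -0.88 -0.13] [ 0.323 -0.612  0.382]
5 xyz [-2.05 -0.71  1.24] twist [ 0.28 -1.1  -0.16] [ 0.337 -0.639  0.382]
[-0.4227 -0.4203  1.1454  1.9859  0.5385  0.8297  1.3044] [ 0.2669 -0.5059  0.3821] [ 0.8546 -0.5114 -0.4604]
1 xyz [-0.48  0.56  0.28] twist [-0.21 -0.   -0.34] [ 0.314 -0.506  0.382]
2 xyz [-0.93  1.18  0.55] twist [-0.41 -0.01 -0.69] [ 0.363 -0.503  0.382]
3 xyz [-1.35  1.87  0.79] twist [-0.62 -0.01 -1.03] [ 0.413 -0.494  0.382]
4 xyz [-1.72  2.62  1.01] twist [-0.83 -0.01 -1.38] [ 0.463 -0.482  0.382]
5 xyz [-2.05  3.42  1.19] twist [-1.03 -0.02 -1.72] [ 0.513 -0.464  0.382]
```

Emit:
jog_arm:
  moves:
    - {"xyz": [-0.4, -0.1, -0.05], "twist": [0, -0.15, 0], "grip": -1}
    - {"xyz": [-1.0, -0.3, 0.0], "twist": [0.05, -0.4, 0], "grip": -1}
    - {"xyz": [-1.6, -0.5, 0.2], "twist": [0.15, -0.7, -0.05], "grip": -1}
    - {"xyz": [-2.2, -0.7, 0.5], "twist": [0.2, -0.9, -0.1], "grip": -1}
    - {"xyz": [-2.7, -0.9, 0.8], "twist": [0.28, -1.1, -0.16], "grip": -1}

```text
clock: 4.32
position: [0.3238, -0.6034, 0.4464]
ee_rot: [0.925, 2.255, -0.467]
force: [0.8, -0.2, -0.6]
width: 1.002
```

```bash
python3 -c "
from h import *
swing(0,.05,.0,.2)
swing(.4,.0,.0,.0)"
```

```text
[-0.6301 -0.4376  1.3175  1.8645  0.7517  0.7009  1.2105] [ 0.3238 -0.6034  0.4464] [ 0.8142 -0.1914 -0.6199]
1 xyz [-0.11 -0.04  0.11] twist [ 0.06 -0.22 -0.03] [ 0.329 -0.612  0.446]
2 xyz [-0.23 -0.09  0.23] twist [ 0.11 -0.44 -0.06] [ 0.333 -0.621  0.446]
3 xyz [-0.34 -0.13  0.34] twist [ 0.17 -0.66 -0.09] [ 0.338 -0.63   0.446]
4 xyz [-0.46 -0.18  0.45] twist [ 0.22 -0.88 -0.12] [ 0.343 -0.639  0.446]
5 xyz [-0.57 -0.22  0.56] twist [ 0.28 -1.1  -0.15] [ 0.347 -0.647  0.446]
[-0.6301 -0.4376  1.3175  1.8645  0.7517  0.7009  1.2105] [ 0.3238 -0.6034  0.4464] [ 0.8142 -0.1914 -0.6199]
1 xyz [-0.2   0.89  0.09] twist [-0.31 -0.04 -0.33] [ 0.371 -0.576  0.446]
2 xyz [-0.34  1.79  0.13] twist [-0.63 -0.07 -0.67] [ 0.416 -0.544  0.446]
3 xyz [-0.44  2.69  0.13] twist [-0.94 -0.11 -1.  ] [ 0.458 -0.509  0.446]
4 xyz [-0.48  3.6   0.07] twist [-1.25 -0.14 -1.33] [ 0.497 -0.471  0.446]
5 xyz [-0.47  4.51 -0.04] twist [-1.57 -0.18 -1.66] [ 0.533 -0.43   0.446]
```

Extending did not unwind it. I'll fit a kinematic model from the joint and pose pairs logged so far, so I can plan the unwinding properly.

```bash
cat > kin.py <<'E'
import numpy as np
from scipy.spatial.transform import Rotation as Ro
from scipy.optimize import least_squares
import itertools
D=[([-1.3896,.4352,.025,1.574,-.0116,1.134,-.0751],[.1749,.5996,.2448],[-.4444,-3.11,.0023]),
([-1.3155,.0621,.1381,1.9458,.4774,1.0151,.119],[.3602,.3733,.3304],[.057,2.698,.005]),
([-1.0766,-.3116,.4392,2.286,.6177,.7924,.5833],[.4296,.0751,.3184],[-.006,2.621,.001]),
([-1.2751,-.4386,1.3188,2.2323,.6928,.5784,1.2063],[.5081,-.1686,.2631],[-.008,2.62,-.004]),
([-1.2974,-.4379,1.3179,2.2843,.7936,.5409,1.0783],[.5026,-.1568,.2479],[0,2.611,-.017]),
([-.7269,-.43,1.0426,2.1328,.5668,.7432,1.2521],[.4154,-.3249,.3397],[.477,2.568,-.144]),
([-.4227,-.4203,1.1454,1.9859,.5385,.8297,1.3044],[.2669,-.5059,.3821],[1.019,2.426,-.294]),
([-.6301,-.4376,1.3175,1.8645,.7517,.7009,1.2105],[.3238,-.6034,.4464],[.925,2.255,-.467])]
AX="zyzyzyz"
def fk(q,sg,P):
    L=P[:24].reshape(8,3); R=Ro.from_euler('z',P[24]); p=L[0].copy()
    for i in range(7):
        R=R*Ro.from_euler(AX[i],sg[i]*q[i]); p=p+R.apply(L[i+1])
    return p,R*Ro.from_euler('z',P[25])
def rotfit(sg):
    f=lambda a:np.concatenate([(Ro.from_rotvec(r).inv()*fk(q,sg,np.r_[np.zeros(24),a])[1]).as_rotvec() for q,_,r in D])
    return min((least_squares(f,[a,b]) for a in(0,1.6,3.1,4.7) for b in (0,3.1)),key=lambda s:s.cost)
def fit():
    best=min(((lambda s:(s.cost,sg,s.x))(rotfit(sg)) for sg in itertools.product((1,-1),(1,),(1,-1),(1,-1),(1,-1),(1,-1),(1,-1))),key=lambda t:t[0])
    c,sg,ab=best
    f=lambda l:np.r_[np.concatenate([(fk(q,sg,np.r_[l,ab])[0]-np.array(p))/.002 for q,p,_ in D]),l/.3]
    s=least_squares(f,np.zeros(24)); return c,sg,np.r_[s.x,ab],np.abs(s.fun[:24]).max()*.002
if __name__=="__main__":
    c,sg,P,e=fit(); print(c,sg,P[24:],"pos err",e); print(P[:24].reshape(8,3).round(3)); np.savez("kin",sg=sg,P=P)
E
python3 kin.py
```

```text
6.547117500449769e-07 (-1, 1, -1, 1, -1, 1, -1) [3.12874966e-05 1.57084129e+00] pos err 5.415171416769948e-05
[[-0.    -0.     0.135]
 [ 0.    -0.018  0.135]
 [ 0.    -0.018  0.279]
 [-0.    -0.008  0.279]
 [-0.001 -0.008  0.214]
 [ 0.     0.     0.214]
 [-0.     0.     0.176]
 [-0.    -0.     0.176]]
```

The kinematics fit to 0.05 mm. Next I'll find good joint postures for the targets and check whether a plain least-squares IK predicts how the jog behaves.

```bash
cat > plan.py <<'E'
from h import *
import kin
k=np.load("kin.npz"); sg,P=k["sg"],k["P"]
lo=np.array([-2.62,-.44,-1.27,.08,-1.32,.12,-2.74]); hi=np.array([2.62,2.09,1.32,2.57,4.46,2,2.74])
fk=lambda q:kin.fk(q,sg,P)
def err(q,p,R):
    a,B_=fk(q); return np.r_[p-a,(R*B_.inv()).as_rotvec()]
def jac(q):
    p,R=fk(q); J=np.zeros((6,7))
    for i in range(7):
        d=np.zeros(7); d[i]=1e-5; a,b=fk(q+d); J[:,i]=np.r_[a-p,(b*R.inv()).as_rotvec()]/1e-5
    return J
def follow(q,p,R,n=20,lam=.02,kc=0.,w=1.):
    a,Rb=fk(q); dv=(Rb.inv()*R).as_rotvec()
    for i in range(1,n+1):
        pt=a+(p-a)*i/n; Rt=Rb*Ro.from_rotvec(dv*i/n)
        for _ in range(3):
            J=jac(q); e=err(q,pt,Rt); free=np.ones(7,bool)
            Jp=J.T@np.linalg.inv(J@J.T+lam**2*np.eye(6))
            dq=Jp@e+(np.eye(7)-Jp@J)@(kc*((lo+hi)/2-q)/3)
            q=np.clip(q+dq,lo+.002,hi-.002)
    return q
def ik(p,R,q0,wt=.05,mid=None):
    from scipy.optimize import least_squares
    mid=np.array([0,.5,0,1.5,0,1.1,0]) if mid is None else mid
    s=least_squares(lambda q:np.r_[err(q,p,R)*100,(q-mid)*wt],np.clip(q0,lo+.01,hi-.01),bounds=(lo+.005,hi-.005)); return s.x,np.abs(err(s.x,p,R)).max()
E
python3 - <<'E'
from plan import *
D=kin.D
for kc in(0,.02,.1):
    print("kc",kc)
    for i in range(len(D)-1):
        q=follow(np.array(D[i][0]),np.array(D[i+1][1]),Ro.from_rotvec(D[i+1][2]),kc=kc); print(q.round(2),np.round(D[i+1][0],2))
for b in"mb":
    for d in(190,38):
        for a in(-.3,0,.3):
            q0=np.array([-np.arctan2(B[b][0][1],B[b][0][0]),.2,0,2,0,.8,0])
            print(b,d,a,*ik(face(b,0,0,d),rot(b,a),q0))
E
```

```text
kc 0
[-1.31  0.06  0.13  1.95  0.48  1.02  0.12] [-1.32  0.06  0.14  1.95  0.48  1.02  0.12]
[-1.1  -0.32  0.45  2.29  0.63  0.8   0.57] [-1.08 -0.31  0.44  2.29  0.62  0.79  0.58]
[-1.28 -0.44  1.32  2.23  0.7   0.58  1.2 ] [-1.28 -0.44  1.32  2.23  0.69  0.58  1.21]
[-1.29 -0.41  1.32  2.28  0.75  0.52  1.13] [-1.3  -0.44  1.32  2.28  0.79  0.54  1.08]
[-0.75 -0.44  1.04  2.13  0.59  0.76  1.23] [-0.73 -0.43  1.04  2.13  0.57  0.74  1.25]
[-0.44 -0.44  1.14  1.99  0.56  0.84  1.28] [-0.42 -0.42  1.15  1.99  0.54  0.83  1.3 ]
[-0.6  -0.38  1.32  1.87  0.65  0.65  1.3 ] [-0.63 -0.44  1.32  1.86  0.75  0.7   1.21]
kc 0.02
[-1.04  0.08 -0.15  1.93  0.5   1.03  0.09] [-1.32  0.06  0.14  1.95  0.48  1.02  0.12]
[-0.88 -0.27  0.3   2.28  0.53  0.74  0.68] [-1.08 -0.31  0.44  2.29  0.62  0.79  0.58]
[-1.28 -0.44  1.32  2.23  0.7   0.58  1.2 ] [-1.28 -0.44  1.32  2.23  0.69  0.58  1.21]
[-1.3  -0.44  1.31  2.28  0.81  0.55  1.06] [-1.3  -0.44  1.32  2.28  0.79  0.54  1.08]
[-0.76 -0.44  1.04  2.13  0.61  0.76  1.21] [-0.73 -0.43  1.04  2.13  0.57  0.74  1.25]
[-0.45 -0.44  1.14  1.99  0.58 
[... 1141 characters left out ...]
  0.4536 -0.5306  2.1438  0.8078  0.125   1.0597] 1.3041837687577384e-06
m 38 0.3 [ 0.7146  0.461  -0.5657  2.1414  0.886   0.1391  1.2865] 1.6622755461548344e-06
b 190 -0.3 [-0.4541  0.1465 -0.346   2.105   0.7449  0.6809 -0.1372] 9.480411906070962e-07
b 190 0 [-0.4283  0.1491 -0.3744  2.1033  0.751   0.6846  0.1579] 7.033842177039951e-07
b 190 0.3 [-0.402   0.1518 -0.4035  2.1016  0.7574  0.6886  0.4529] 4.5323179836964655e-07
b 38 -0.3 [-0.5326  0.4217 -0.1403  2.1323  1.1676  0.4336 -0.506 ] 2.493043743195811e-06
b 38 0 [-0.4812  0.4265 -0.2058  2.1281  1.1918  0.4601 -0.2235] 2.0317645263445705e-06
b 38 0.3 [-0.4421  0.431  -0.2557  2.1249  1.209   0.4806  0.0648] 1.6060051877542225e-06
```

Plain pseudo-inverse IK reproduces the jog to about 0.02 rad, so I can search for transit waypoints that end in a posture with joint margin.

```bash
cat >> plan.py <<'E'
def run(q,way,n=10):
    """follow waypoints; return q, list of q, worst margin & err per waypoint, min elbow height"""
    out=[]
    for p,R in way:
        a,Rb=fk(q); dv=(Rb.inv()*R).as_rotvec(); mg=9
        m=max(n,int(np.linalg.norm(p-a)/.03))
        for i in range(1,m+1):
            q=follow(q,a+(p-a)*i/m,Rb*Ro.from_rotvec(dv*i/m),n=1); mg=min(mg,np.min(np.r_[q-lo,hi-q]))
        out.append((q,mg,np.abs(err(q,p,R)).max()))
    return out
def cyl(az,r,z,tilt,yaw):
    t=tilt; Rm=Ro.from_euler('z',yaw)*Ro.from_matrix(np.c_[[-np.cos(t),0,-np.sin(t)],[0,1,0],[np.sin(t),0,-np.cos(t)]])
    return np.r_[r*np.cos(az),r*np.sin(az),z],Rm
E
cat > search.py <<'E'
from plan import *
import sys,time
from multiprocessing import Pool
q0=arm.observe()["joints"]
def trial(seed):
    g=np.random.default_rng(seed); nw=g.integers(1,4); W=[]
    for i in range(nw):
        az=g.uniform(-1.5,.6); W.append(np.r_[az,g.uniform(.5,.85),g.uniform(.40,.6),g.uniform(0,.8),az+g.uniform(-.5,.5)])
    t=g.choice([30,34,38]); fin=[(face("m",0,0,200),rot("m",0,t)),(face("m",0,0,38),rot("m",0,t)),(face("m",0,0,38),rot("m",.3,t)),(face("m",0,0,38),rot("m",0,t)),(face("m",0,0,200),rot("m",0,t))]
    o=run(q0,[cyl(*w) for w in W]+fin,6)
    return min(x[1] for x in o[nw:]),-max(x[2] for x in o[nw:]),max(x[2] for x in o),t,W,[x[0] for x in o]
if __name__=="__main__":
    t0=time.time()
    with Pool() as p: r=p.map(trial,range(int(sys.argv[1])),chunksize=4)
    r=[x for x in r if x[1]>-.002 and x[2]<.03]; r.sort(key=lambda x:-x[0]); print(len(r),time.time()-t0)
    for x in r[:5]:
        print("margin",x[0],"err",x[1],x[2],"tilt",x[3]); print(np.array(x[4])); print(np.array(x[5]).round(2))
E
export OMP_NUM_THREADS=1; nproc; timeout 400 python3 search.py 400
```

```text
1
0 93.57275986671448
```

```bash
cat >> plan.py <<'E'
L=P[:24].reshape(8,3)
def _rz(a):c,s=np.cos(a),np.sin(a);return np.array([[c,-s,0],[s,c,0],[0,0,1]])
def _ry(a):c,s=np.cos(a),np.sin(a);return np.array([[c,0,s],[0,1,0],[-s,0,c]])
def _chain(q):
    R=_rz(P[24]); p=L[0].copy(); A=[];O=[]
    for i in range(7):
        A.append(sg[i]*R[:,1 if i%2 else 2]); O.append(p)
        R=R@(_ry if i%2 else _rz)(sg[i]*q[i]); p=p+R@L[i+1]
    return p,R@_rz(P[25]),A,O
def fk(q): p,R,_,_=_chain(q); return p,Ro.from_matrix(R)
def jac(q):
    p,_,A,O=_chain(q); return np.array([np.r_[np.cross(a,p-o),a] for a,o in zip(A,O)]).T
E
python3 - <<'E'
from plan import *
g=np.random.default_rng(0)
for b in"mb":
  for t in(22,30,38):
    for d in(200,120,38):
        best=[]
        for _ in range(60):
            m=g.uniform(lo,hi); m[2]*=.8
            try:q,e=ik(face(b,0,0,d),rot(b,0,t),m,.02,m)
            except Exception: continue
            if e<1e-3: best.append((np.min(np.r_[q-lo,hi-q]),q))
        best.sort(key=lambda x:-x[0])
        for mg,q in best[:2]: print(b,t,d,len(best),round(mg,3),q.round(2))
E
```

```text
m 22 200 32 0.498 [ 0.99  0.18 -0.77  2.02  0.06  0.62  1.79]
m 22 200 32 0.496 [ 0.43  0.11 -0.15  2.05 -0.16  0.62  1.98]
m 22 120 33 0.39 [ 0.95  0.37 -0.85  2.03  0.43  0.51  1.43]
m 22 120 33 0.388 [ 0.97  0.38 -0.88  2.03  0.46  0.52  1.4 ]
m 22 38 33 0.367 [ 0.9   0.57 -0.89  2.01  0.86  0.49  1.04]
m 22 38 33 0.356 [ 0.91  0.58 -0.91  2.01  0.89  0.5   1.02]
m 30 200 26 0.343 [-0.56  0.03  0.96  2.22 -0.5   0.46  2.37]
m 30 200 26 0.34 [-0.46  0.03  0.85  2.22 -0.49  0.46  2.35]
m 30 120 38 0.226 [ 1.14  0.41 -1.04  2.13  0.74  0.35  1.16]
m 30 120 38 0.203 [ 1.1   0.39 -0.98  2.13  0.66  0.32  1.23]
m 30 38 29 0.267 [ 1.01  0.61 -1.    2.12  1.33  0.39  0.62]
m 30 38 29 0.244 [ 0.99  0.59 -0.97  2.12  1.31  0.36  0.63]
m 38 200 31 0.032 [ 0.6   0.06 -0.23  2.27 -0.85  0.29  2.71]
m 38 200 31 0.029 [ 0.58  0.05 -0.21  2.27 -0.85  0.29  2.71]
m 38 120 20 0.085 [ 1.23  0.43 -1.11  2.24  1.41  0.21  0.54]
m 38 120 20 0.041 [ 1.19  0.4  -1.04  2.24  1.38  0.16  0.56]
m 38 38 35 0.259 [-0.03  0.44  0.43  2.31  4.17  0.43 -2.37]
m 38 38 35 0.238 [ 1.07  0.64 -1.03  2.22  1.97  0.36
[... 413 characters left out ...]
  2.08  0.79  0.74  0.13]
b 30 200 43 0.485 [-0.23  0.16 -0.6   2.08  0.78  0.73  0.14]
b 30 120 38 0.47 [-0.06  0.36 -0.79  2.1   1.1   0.73 -0.12]
b 30 120 38 0.468 [-0.1   0.35 -0.75  2.1   1.09  0.71 -0.11]
b 30 38 42 0.465 [-0.19  0.48 -0.58  2.1   1.31  0.63 -0.29]
b 30 38 42 0.461 [-0.25  0.47 -0.51  2.11  1.29  0.6  -0.28]
b 38 200 44 0.402 [-0.08  0.19 -0.85  2.17  1.1   0.78 -0.21]
b 38 200 44 0.4 [-0.11  0.18 -0.83  2.17  1.1   0.77 -0.21]
b 38 120 42 0.377 [-0.06  0.39 -0.88  2.19  1.4   0.82 -0.45]
b 38 120 42 0.375 [-0.08  0.38 -0.85  2.19  1.39  0.8  -0.45]
b 38 38 41 0.385 [-0.04  0.59 -0.87  2.18  1.65  0.89 -0.61]
b 38 38 41 0.384 [-0.06  0.58 -0.85  2.19  1.65  0.88 -0.62]
```

```bash
cat > search.py <<'E'
from plan import *
import sys,time
q0=arm.observe()["joints"]; t0=time.time(); T=float(sys.argv[1]); res=[]; seed=0
tilt=28
fin=[(face("m",0,0,38),rot("m",0,tilt)),(face("m",0,0,38),rot("m",.3,tilt)),(face("m",0,0,38),rot("m",0,tilt)),(face("m",0,0,200),rot("m",0,tilt))]
pre=[cyl(-.28,.60,.42,np.radians(tilt),0),(face("m",0,0,200),rot("m",0,tilt))]
while time.time()-t0<T:
    seed+=1; g=np.random.default_rng(seed); W=[]
    for i in range(g.integers(1,4)):
        az=g.uniform(-1.6,1.4); W.append(np.r_[az,g.uniform(.45,.85),g.uniform(.42,.65),g.uniform(-.2,.9),az+g.uniform(-.7,.7)])
    o=run(q0,[cyl(*w) for w in W]+pre,5)
    e=max(x[2] for x in o[-2:]); q=o[-1][0]
    res.append((q[2]+10*(e>.004),seed,e,min(x[1] for x in o[-2:]),W,o))
    if e<.004 and q[2]<.6:
        f=run(q,fin,6); m=min(x[1] for x in f); e2=max(x[2] for x in f)
        if m>.03 and e2<.003:
            print("OK seed",seed,"margin",round(m,3),"transit err",max(x[2] for x in o)); print(np.array(W).round(3)); print(np.array([x[0] for x in o+f]).round(2))
res.sort(key=lambda x:x[0]); print(seed)
for x in res[:4]: print(x[0],x[2:4]); print(np.array(x[4]).round(2)); print(np.array([y[0] for y in x[5]]).round(2))
E
timeout 500 python3 search.py 240
```

```text
OK seed 118 margin 0.042 transit err 1.2877770575459024e-06
[[ 1.213  0.561  0.47   0.383  0.564]
 [ 0.418  0.821  0.521  0.764 -0.18 ]]
[[-0.48  0.25 -1.26  1.52  0.59  1.4   0.36]
 [-0.24  0.49 -0.83  1.18  1.07  1.33  0.32]
 [ 1.18  0.16 -1.03  1.7   0.06  0.87  1.74]
 [ 1.24  0.19 -1.01  2.09  0.07  0.48  1.8 ]
 [ 0.64  0.44 -0.47  2.12  0.5   0.16  1.36]
 [ 0.68  0.46 -0.53  2.12  0.63  0.18  1.53]
 [ 0.64  0.44 -0.48  2.12  0.5   0.16  1.36]
 [ 1.28  0.21 -1.06  2.09  0.11  0.48  1.77]]
OK seed 381 margin 0.057 transit err 1.5094265113368976e-06
[[ 1.234  0.806  0.557  0.727  0.97 ]
 [-0.286  0.841  0.447  0.538 -0.519]
 [-0.122  0.774  0.465  0.429  0.45 ]]
[[-0.74  0.5  -1.19  1.2   1.01  1.24  0.68]
 [ 0.52  0.52 -0.68  1.15  0.65  1.13  0.89]
 [ 0.69  0.6  -1.06  1.09  0.41  1.29  1.83]
 [ 1.28  0.19 -1.16  1.7   0.13  0.88  1.68]
 [ 1.33  0.23 -1.13  2.08  0.17  0.49  1.71]
 [ 0.68  0.45 -0.53  2.12  0.62  0.18  1.24]
 [ 0.72  0.47 -0.59  2.11  0.74  0.2   1.43]
 [ 0.68  0.45 -0.53  2.12  0.62  0.18  1.24]
 [ 1.35  0.24 -1.16  2.08  0.2   0.49  1.68]]
OK seed 658 margin 0.
[... 1282 characters left out ...]
e-06), np.float64(0.23390741122610437))
[[ 1.21  0.56  0.47  0.38  0.56]
 [ 0.42  0.82  0.52  0.76 -0.18]]
[[-0.48  0.25 -1.26  1.52  0.59  1.4   0.36]
 [-0.24  0.49 -0.83  1.18  1.07  1.33  0.32]
 [ 1.18  0.16 -1.03  1.7   0.06  0.87  1.74]
 [ 1.24  0.19 -1.01  2.09  0.07  0.48  1.8 ]]
-0.8291212549257287 (np.float64(6.594491324118934e-07), np.float64(0.290918182497544))
[[-1.59  0.49  0.44  0.08 -1.23]
 [ 1.2   0.74  0.47 -0.11  1.83]
 [-0.33  0.5   0.62  0.09  0.08]]
[[-0.22 -0.44  1.26  1.67  0.43  1.53  1.37]
 [-1.06  0.82 -1.05  0.49  0.81  2.    1.89]
 [ 0.86  0.2  -0.82  1.06  0.14  1.85  1.75]
 [ 1.02  0.12 -0.83  1.71 -0.02  0.87  1.8 ]
 [ 1.09  0.15 -0.83  2.09 -0.06  0.47  1.92]]
```

Swinging left before reaching out solves it. The straight line would pass close to the base, so I'll evaluate an arc version.

```bash
cat > s2.py <<'E'
from plan import *
import itertools
q0=arm.observe()["joints"]; tilt=28; R2=[]
fin=[(face("m",0,0,200),rot("m",0,tilt)),(face("m",0,0,38),rot("m",0,tilt)),(face("m",0,0,38),rot("m",.3,tilt)),(face("m",0,0,38),rot("m",0,tilt)),(face("m",0,0,200),rot("m",0,tilt))]
for r,z,t,lag,azm,r2 in itertools.product((.38,.45,.52),(.45,.55),(.1,.4),(0,.6),(.9,1.3),(.75,.83)):
    W=[cyl(a,r,z,t,a-lag*(a+1.1)/2.4) for a in np.linspace(-.7,azm,5)]+[cyl(.42,r2,.52,.7,-.1),cyl(-.28,.6,.42,np.radians(tilt),0)]
    o=run(q0,W+fin,4); R2.append((min(x[1] for x in o[-4:]),max(x[2] for x in o[-5:]),(r,z,t,lag,azm,r2),o))
R2.sort(key=lambda x:-x[0]+10*(x[1]>.003))
for x in R2[:5]: print(x[:3])
print(np.array([np.r_[y[0],y[2]] for y in R2[0][3]]).round(2))
E
timeout 500 python3 s2.py
```

```text
(np.float64(0.028943100272943084), np.float64(1.0435796278240872e-06), (0.38, 0.55, 0.4, 0.6, 1.3, 0.75))
(np.float64(0.025380225056812783), np.float64(9.329233708332829e-07), (0.38, 0.45, 0.4, 0.6, 0.9, 0.83))
(np.float64(0.024274589147670417), np.float64(8.972265666262746e-07), (0.38, 0.55, 0.4, 0.6, 0.9, 0.83))
(np.float64(0.02421474347989916), np.float64(1.090177036949802e-06), (0.38, 0.45, 0.4, 0.6, 1.3, 0.75))
(np.float64(0.02344319786999785), np.float64(8.698084383862437e-07), (0.38, 0.45, 0.4, 0.6, 1.3, 0.83))
[[-0.26 -0.44  0.34  1.75  0.4   1.5   0.88  0.  ]
 [-0.41 -0.35  0.15  1.73  0.3   1.45  0.89  0.  ]
 [-0.56 -0.3  -0.08  1.71  0.23  1.42  0.88  0.  ]
 [-0.72 -0.28 -0.33  1.68  0.17  1.42  0.85  0.  ]
 [-0.87 -0.28 -0.58  1.65  0.12  1.42  0.82  0.  ]
 [-0.58  0.26 -0.19  1.37  0.63  1.09  0.55  0.  ]
 [ 0.09  0.03  0.18  1.77 -0.17  0.87  1.92  0.  ]
 [ 0.16  0.06  0.18  2.16 -0.37  0.49  2.2   0.  ]
 [ 0.31  0.4  -0.06  2.15 -0.71  0.16  2.52  0.  ]
 [ 0.36  0.4  -0.11  2.14 -0.58  0.15  2.7   0.  ]
 [ 0.31  0.4  -0.06  2.15 -0.71  0.16  2.52  0.  ]
 [ 0.09  0.06  0.25  2.16 -0.38  0.49  2.21  0.  ]]
```

```bash
cat >> plan.py <<'E'
def calls(way,step=.05,ang=.13,grip=-1):
    """print 5-row calls along cartesian waypoints, chained on rounded values from the measured pose"""
    s=arm.observe(); p=s["position"]; C=Ro.from_rotvec(s["ee_rot"]); pts=[]; a,Rb=p,C
    for q,R in way:
        dv=(Rb.inv()*R).as_rotvec(); n=max(1,int(np.ceil(max(np.linalg.norm(q-a)/step,np.linalg.norm(dv)/ang))))
        pts+=[(a+(q-a)*i/n,Rb*Ro.from_rotvec(dv*i/n)) for i in range(1,n+1)]; a,Rb=q,R
    for i in range(0,len(pts),5):
        print("--")
        for q,R in pts[i:i+5]:
            x=(C.inv().apply(q-p)/.06).round(2); t=(np.degrees((C.inv()*R).as_rotvec())/10).round(2)
            print('{"xyz":%s,"twist":%s,"grip":%g},'%(x.tolist(),t.tolist(),grip))
        p,C=p+C.apply(x*.06),C*Ro.from_rotvec(np.radians(t*10))
E
python3 - <<'E'
from plan import *
lag,t=.6,.4
calls([cyl(a,.40,.5,t,a-lag*(a+1.1)/2.4) for a in np.linspace(-.7,1.3,5)],.055,.15)
E
```

```text
--
{"xyz":[0.34, 0.53, -0.55],"twist":[-0.06, 0.29, 0.03],"grip":-1},
{"xyz":[0.68, 1.05, -1.1],"twist":[-0.12, 0.58, 0.06],"grip":-1},
{"xyz":[1.02, 1.58, -1.65],"twist":[-0.17, 0.87, 0.09],"grip":-1},
{"xyz":[1.36, 2.1, -2.21],"twist":[-0.23, 1.16, 0.11],"grip":-1},
{"xyz":[1.7, 2.63, -2.76],"twist":[-0.29, 1.45, 0.14],"grip":-1},
--
{"xyz":[0.47, 0.54, -0.42],"twist":[-0.06, 0.29, 0.03],"grip":-1},
{"xyz":[0.95, 1.08, -0.84],"twist":[-0.11, 0.58, 0.06],"grip":-1},
{"xyz":[1.19, 1.85, -0.99],"twist":[-0.35, 0.57, -0.42],"grip":-1},
{"xyz":[1.43, 2.63, -1.14],"twist":[-0.58, 0.56, -0.91],"grip":-1},
{"xyz":[1.67, 3.4, -1.29],"twist":[-0.82, 0.56, -1.39],"grip":-1},
--
{"xyz":[0.05, 0.83, -0.02],"twist":[-0.2, -0.0, -0.5],"grip":-1},
{"xyz":[0.46, 1.52, -0.19],"twist":[-0.41, -0.0, -0.99],"grip":-1},
{"xyz":[0.87, 2.21, -0.37],"twist":[-0.62, -0.0, -1.49],"grip":-1},
{"xyz":[1.28, 2.91, -0.54],"twist":[-0.83, -0.0, -1.98],"grip":-1},
{"xyz":[1.69, 3.6, -0.71],"twist":[-1.04, -0.0, -2.48],"grip":-1},
--
{"xyz":[0.42, 0.68, -0.18],"twist":[-0.21, -0.0, -0.49],"grip":-1},
{"xyz":[0.85, 1.37, -0.36],"twist":[-0.42, -0.0, -0.99],"grip":-1},
{"xyz":[1.28, 2.05, -0.54],"twist":[-0.63, -0.0, -1.48],"grip":-1},
{"xyz":[1.71, 2.73, -0.72],"twist":[-0.84, -0.0, -1.98],"grip":-1},
{"xyz":[2.39, 3.1, -1.01],"twist":[-1.05, -0.0, -2.47],"grip":-1},
--
{"xyz":[0.44, 0.67, -0.19],"twist":[-0.2, -0.0, -0.49],"grip":-1},
{"xyz":[0.89, 1.33, -0.38],"twist":[-0.41, -0.0, -0.99],"grip":-1},
{"xyz":[1.34, 2.0, -0.57],"twist":[-0.62, -0.0, -1.48],"grip":-1},
```

Emit:
jog_arm:
  moves:
    - {"xyz": [0.25, 0.4, -0.4], "twist": [-0.06, 0.25, 0.03], "grip": -1}
    - {"xyz": [0.6, 0.9, -0.95], "twist": [-0.12, 0.5, 0.06], "grip": -1}
    - {"xyz": [1.0, 1.5, -1.6], "twist": [-0.17, 0.85, 0.09], "grip": -1}
    - {"xyz": [1.35, 2.1, -2.2], "twist": [-0.23, 1.15, 0.11], "grip": -1}
    - {"xyz": [1.7, 2.6, -2.75], "twist": [-0.3, 1.45, 0.15], "grip": -1}

```text
clock: 4.95
position: [0.3091, -0.3558, 0.4843]
ee_rot: [1.036, 2.468, -0.29]
force: [0.9, -0.3, 0.3]
width: 1.001
```

Emit:
jog_arm:
  moves:
    - {"xyz": [0.45, 0.55, -0.4], "twist": [-0.06, 0.3, 0.03], "grip": -1}
    - {"xyz": [0.95, 1.1, -0.85], "twist": [-0.1, 0.6, 0.06], "grip": -1}
    - {"xyz": [1.2, 1.85, -1.0], "twist": [-0.35, 0.57, -0.4], "grip": -1}
    - {"xyz": [1.4, 2.6, -1.15], "twist": [-0.6, 0.56, -0.9], "grip": -1}
    - {"xyz": [1.65, 3.4, -1.3], "twist": [-0.8, 0.56, -1.4], "grip": -1}

```text
clock: 5.58
position: [0.3697, -0.1252, 0.5012]
ee_rot: [0.705, 2.661, -0.142]
force: [1.0, -0.2, 0.6]
width: 0.999
```

Run:
```python
from plan import *
lag,t=.6,.4
s=arm.observe(); print(s["joints"],s["position"],s["force"],np.arctan2(*s["position"][1::-1]))
calls([cyl(a,.40,.5,t,a-lag*(a+1.1)/2.4) for a in (.3,.8,1.3)],.055,.15)
```

```text
[-0.3391 -0.361   0.2083  1.8478  0.3189  1.3325  0.8945] [ 0.3697 -0.1252  0.5012] [ 0.9611 -0.2395  0.5892] -0.3265068656997492
--
{"xyz":[0.34, 0.73, -0.14],"twist":[-0.21, -0.0, -0.49],"grip":-1},
{"xyz":[0.68, 1.45, -0.28],"twist":[-0.42, -0.0, -0.99],"grip":-1},
{"xyz":[1.02, 2.18, -0.41],"twist":[-0.62, -0.01, -1.48],"grip":-1},
{"xyz":[1.35, 2.9, -0.55],"twist":[-0.83, -0.01, -1.98],"grip":-1},
{"xyz":[1.69, 3.63, -0.69],"twist":[-1.04, -0.01, -2.47],"grip":-1},
--
{"xyz":[0.43, 0.68, -0.18],"twist":[-0.21, 0.0, -0.5],"grip":-1},
{"xyz":[0.86, 1.36, -0.36],"twist":[-0.42, 0.0, -0.99],"grip":-1},
{"xyz":[1.29, 2.04, -0.54],"twist":[-0.63, 0.0, -1.48],"grip":-1},
{"xyz":[1.72, 2.72, -0.72],"twist":[-0.84, 0.0, -1.98],"grip":-1},
{"xyz":[2.4, 3.1, -1.01],"twist":[-1.05, 0.0, -2.47],"grip":-1},
--
{"xyz":[0.45, 0.66, -0.19],"twist":[-0.21, 0.0, -0.5],"grip":-1},
{"xyz":[0.9, 1.33, -0.38],"twist":[-0.41, 0.0, -0.99],"grip":-1},
{"xyz":[1.34, 1.99, -0.57],"twist":[-0.62, 0.0, -1.49],"grip":-1},
```

Tracking matches the prediction and joint 3 is unwinding (now 0.21). Continuing left.

Emit:
jog_arm:
  moves:
    - {"xyz": [0.35, 0.7, -0.15], "twist": [-0.2, 0, -0.5], "grip": -1}
    - {"xyz": [0.7, 1.45, -0.3], "twist": [-0.4, 0, -1.0], "grip": -1}
    - {"xyz": [1.0, 2.2, -0.4], "twist": [-0.6, 0, -1.5], "grip": -1}
    - {"xyz": [1.35, 2.9, -0.55], "twist": [-0.85, 0, -2.0], "grip": -1}
    - {"xyz": [1.7, 3.6, -0.7], "twist": [-1.05, 0, -2.5], "grip": -1}

```text
clock: 6.2
position: [0.3807, 0.1174, 0.5001]
ee_rot: [0.06, 2.743, -0.013]
force: [1.0, -0.4, -0.5]
width: 1.001
```

Emit:
jog_arm:
  moves:
    - {"xyz": [0.4, 0.7, -0.2], "twist": [-0.2, 0, -0.5], "grip": -1}
    - {"xyz": [0.85, 1.35, -0.35], "twist": [-0.4, 0, -1.0], "grip": -1}
    - {"xyz": [1.3, 2.0, -0.55], "twist": [-0.6, 0, -1.5], "grip": -1}
    - {"xyz": [1.7, 2.7, -0.7], "twist": [-0.85, 0, -2.0], "grip": -1}
    - {"xyz": [2.4, 3.1, -1.0], "twist": [-1.05, 0, -2.5], "grip": -1}

```text
clock: 6.82
position: [0.2331, 0.3103, 0.499]
ee_rot: [-0.586, 2.689, 0.117]
force: [0.2, -0.0, 0.5]
width: 1.001
```

```bash
cat > s3.py <<'E'
from plan import *
import itertools,time
s=arm.observe(); q0=s["joints"]; print(q0,s["position"],s["force"]); R2=[]
g=np.random.default_rng(1); t0=time.time()
while time.time()-t0<150:
    tilt=g.choice([26,29]); W=[]
    fin=[(face("m",0,0,200),rot("m",0,tilt)),(face("m",0,0,38),rot("m",0,tilt)),(face("m",0,0,38),rot("m",.3,tilt)),(face("m",0,0,38),rot("m",0,tilt)),(face("m",0,0,200),rot("m",0,tilt))]
    a1=g.uniform(.4,1.3); w=[(a1,g.uniform(.45,.85),g.uniform(.45,.6),g.uniform(.2,.8),a1-g.uniform(-.2,.7)),
       (g.uniform(-.1,.4),g.uniform(.65,.85),g.uniform(.45,.6),g.uniform(.2,.8),g.uniform(-.4,.4))]
    o=run(q0,[cyl(*x) for x in w]+[cyl(-.28,.6,.42,np.radians(tilt),0)]+fin,4)
    R2.append((min(x[1] for x in o[-5:]),max(x[2] for x in o),tilt,w,o))
R2.sort(key=lambda x:-x[0]+10*(x[1]>.003))
for x in R2[:4]: print(*x[:3]);print(np.array(x[3]).round(2))
print(np.array([y[0] for y in R2[0][4]]).round(2))
E
python3 s3.py
```

```text
[-0.7474 -0.269  -0.4032  1.7911  0.1604  1.3016  0.827 ] [0.2331 0.3103 0.499 ] [ 0.2129 -0.0038  0.5066]
0.08838829261234088 7.417030677692171e-07 26
[[0.84 0.8  0.56 0.56 0.99]
 [0.39 0.66 0.47 0.24 0.1 ]]
0.0883777083840874 7.414916434744789e-07 26
[[ 1.13  0.7   0.5   0.66  1.3 ]
 [ 0.12  0.72  0.52  0.28 -0.22]]
0.08800861491871614 7.341146718020664e-07 26
[[0.96 0.76 0.54 0.75 1.13]
 [0.16 0.74 0.46 0.58 0.28]]
0.08758916619767446 7.25720709360278e-07 26
[[ 0.42  0.49  0.56  0.7   0.29]
 [ 0.03  0.84  0.58  0.8  -0.26]]
[[-0.71  0.38 -0.29  1.04  0.1   1.18  1.59]
 [-0.5   0.27 -0.03  1.3   0.11  1.36  1.13]
 [ 0.02  0.05  0.25  1.75 -0.16  0.92  1.91]
 [ 0.08  0.07  0.25  2.13 -0.32  0.53  2.15]
 [ 0.23  0.4   0.04  2.13 -0.66  0.22  2.46]
 [ 0.28  0.4  -0.02  2.12 -0.54  0.21  2.65]
 [ 0.23  0.4   0.04  2.13 -0.66  0.22  2.46]
 [ 0.02  0.07  0.32  2.14 -0.33  0.53  2.17]]
```

Run:
```python
from plan import *
calls([cyl(.42,.49,.56,.7,.29),cyl(.03,.82,.57,.75,-.2),cyl(-.28,.6,.42,np.radians(26),0),(face("m",-8,0,200),rot("m",0,26))],.055,.15)
```

```text
--
{"xyz":[-0.54, -0.63, 0.0],"twist":[0.08, -0.35, 0.14],"grip":-1},
{"xyz":[-1.07, -1.26, 0.01],"twist":[0.17, -0.7, 0.27],"grip":-1},
{"xyz":[-1.61, -1.9, 0.01],"twist":[0.25, -1.04, 0.41],"grip":-1},
{"xyz":[-2.14, -2.53, 0.02],"twist":[0.33, -1.39, 0.55],"grip":-1},
{"xyz":[-2.68, -3.16, 0.02],"twist":[0.41, -1.74, 0.68],"grip":-1},
--
{"xyz":[-0.5, -0.57, 0.4],"twist":[0.24, -0.03, 0.27],"grip":-1},
{"xyz":[-1.0, -1.14, 0.79],"twist":[0.47, -0.07, 0.53],"grip":-1},
{"xyz":[-1.5, -1.72, 1.19],"twist":[0.7, -0.1, 0.79],"grip":-1},
{"xyz":[-2.01, -2.29, 1.58],"twist":[0.93, -0.14, 1.05],"grip":-1},
{"xyz":[-2.51, -2.86, 1.98],"twist":[1.17, -0.17, 1.32],"grip":-1},
--
{"xyz":[-0.59, -0.35, 0.51],"twist":[0.23, -0.04, 0.26],"grip":-1},
{"xyz":[-1.19, -0.71, 1.01],"twist":[0.46, -0.07, 0.52],"grip":-1},
{"xyz":[-1.78, -1.06, 1.52],"twist":[0.7, -0.11, 0.79],"grip":-1},
{"xyz":[-1.12, -1.52, 1.4],"twist":[0.59, 0.13, 0.66],"grip":-1},
{"xyz":[-0.45, -1.98, 1.29],"twist":[0.48, 0.38, 0.54],"grip":-1},
--
{"xyz":[0.62, -0.53, -0.03],"twist":[-0.1, 0.24, -0.13],"grip":-1},
{"xyz":[1.24, -1.06, -0.06],"twist":[-0.19, 0.48, -0.27],"grip":-1},
{"xyz":[1.86, -1.59, -0.09],"twist":[-0.28, 0.72, -0.4],"grip":-1},
{"xyz":[2.48, -2.12, -0.12],"twist":[-0.37, 0.96, -0.54],"grip":-1},
{"xyz":[3.11, -2.64, -0.15],"twist":[-0.47, 1.2, -0.68],"grip":-1},
--
{"xyz":[0.57, -0.03, 0.48],"twist":[-0.0, 0.0, -0.01],"grip":-1},
{"xyz":[1.14, -0.05, 0.95],"twist":[-0.01, 0.0, -0.02],"grip":-1},
{"xyz":[1.72, -0.07, 1.43],"twist":[-0.01, 0.0, -0.03],"grip":-1},
{"xyz":[2.29, -0.09, 1.9],"twist":[-0.02, 0.0, -0.04],"grip":-1},
```

Emit:
jog_arm:
  moves:
    - {"xyz": [-0.5, -0.6, 0], "twist": [0.08, -0.35, 0.14], "grip": -1}
    - {"xyz": [-1.05, -1.25, 0], "twist": [0.17, -0.7, 0.27], "grip": -1}
    - {"xyz": [-1.6, -1.9, 0], "twist": [0.25, -1.05, 0.4], "grip": -1}
    - {"xyz": [-2.15, -2.55, 0], "twist": [0.33, -1.4, 0.55], "grip": -1}
    - {"xyz": [-2.7, -3.15, 0], "twist": [0.4, -1.75, 0.7], "grip": -1}

```text
clock: 7.45
position: [0.4492, 0.1977, 0.5629]
ee_rot: [-0.345, 2.416, 0.132]
force: [-0.0, 0.9, 0.3]
width: 0.999
```

Emit:
jog_arm:
  moves:
    - {"xyz": [-0.5, -0.55, 0.4], "twist": [0.24, -0.03, 0.27], "grip": -1}
    - {"xyz": [-1.0, -1.15, 0.8], "twist": [0.47, -0.07, 0.53], "grip": -1}
    - {"xyz": [-1.5, -1.7, 1.2], "twist": [0.7, -0.1, 0.8], "grip": -1}
    - {"xyz": [-2.0, -2.3, 1.6], "twist": [0.93, -0.14, 1.05], "grip": -1}
    - {"xyz": [-2.5, -2.85, 2.0], "twist": [1.15, -0.17, 1.3], "grip": -1}

```text
clock: 8.07
position: [0.6819, 0.0881, 0.5671]
ee_rot: [0.023, 2.409, -0.006]
force: [0.4, 0.8, 0.1]
width: 1.001
```

Run:
```python
from plan import *
s=arm.observe(); print(s["joints"],s["position"],s["force"])
W=[cyl(.03,.82,.57,.75,-.2),cyl(-.30,.54,.42,np.radians(26),0),(face("m",-8,0,200),rot("m",0,26)),(face("m",-8,0,40),rot("m",0,26))]
for x in run(s["joints"],W): print(x[0].round(2),round(x[1],3),x[2])
calls(W[:3],.055,.15)
```

```text
[-0.5021  0.0348  0.1915  1.539   0.2752  0.8832  1.139 ] [0.6819 0.0881 0.5671] [0.3671 0.8083 0.1135]
[-0.41  0.29  0.28  1.25  0.21  0.92  1.14] 0.498 1.962873197314252e-08
[-0.12 -0.08  0.37  1.86 -0.11  0.92  1.88] 0.361 2.29613232038961e-08
[-0.08  0.06  0.43  2.16 -0.35  0.53  2.19] 0.368 4.6079209950478095e-07
[ 0.16  0.4   0.13  2.15 -0.84  0.23  2.64] 0.104 2.1421960674783413e-07
--
{"xyz":[-0.59, -0.34, 0.5],"twist":[0.24, -0.03, 0.25],"grip":-1},
{"xyz":[-1.17, -0.68, 1.01],"twist":[0.47, -0.07, 0.51],"grip":-1},
{"xyz":[-1.76, -1.02, 1.51],"twist":[0.71, -0.1, 0.76],"grip":-1},
{"xyz":[-1.08, -1.41, 1.32],"twist":[0.61, 0.11, 0.65],"grip":-1},
{"xyz":[-0.41, -1.81, 1.14],"twist":[0.52, 0.32, 0.55],"grip":-1},
--
{"xyz":[0.64, -0.47, -0.11],"twist":[-0.08, 0.21, -0.12],"grip":-1},
{"xyz":[1.28, -0.94, -0.22],"twist":[-0.16, 0.43, -0.24],"grip":-1},
{"xyz":[1.92, -1.42, -0.33],"twist":[-0.24, 0.64, -0.36],"grip":-1},
{"xyz":[2.56, -1.89, -0.44],"twist":[-0.33, 0.85, -0.48],"grip":-1},
{"xyz":[3.2, -2.36, -0.55],"twist":[-0.41, 1.06, -0.6],"grip":-1},
--
{"xyz":[0.7, -0.4, -0.02],"twist":[-0.08, 0.21, -0.11],"grip":-1},
{"xyz":[1.19, -0.46, 0.75],"twist":[-0.09, 0.21, -0.13],"grip":-1},
{"xyz":[1.68, -0.52, 1.51],"twist":[-0.09, 0.21, -0.14],"grip":-1},
{"xyz":[2.16, -0.58, 2.28],"twist":[-0.1, 0.21, -0.15],"grip":-1},
```

Run:
```python
from plan import *
import itertools
q0=arm.observe()["joints"]; T=26; R2=[]
def tw(a): return (face("m",-8*np.cos(a),-8*np.sin(a),40),rot("m",a,T))
fin=[(face("m",-8,0,200),rot("m",0,T)),tw(0),tw(.25),tw(0),(face("m",-8,0,200),rot("m",0,T))]
for az,r,z,t,dy in itertools.product((.03,-.15,-.35,-.6),(.75,.84),(.45,.6),(.3,.75),(-.4,0,.4)):
    w=(az,r,z,t,az+dy)
    o=run(q0,[cyl(*w),cyl(-.30,.54,.42,np.radians(T),0)]+fin,4); R2.append((min(x[1] for x in o),max(x[2] for x in o),w,o))
R2.sort(key=lambda x:-x[0]+10*(x[1]>.003))
for x in R2[:4]: print(x[:3])
print(np.array([y[0] for y in R2[0][3]]).round(2))
```

```text
(np.float64(0.04736480913164076), np.float64(9.386992642912428e-07), (-0.35, 0.84, 0.45, 0.75, -0.35))
(np.float64(0.0423687186528241), np.float64(9.523899734686925e-07), (-0.15, 0.84, 0.45, 0.75, -0.15))
(np.float64(0.041771169056312285), np.float64(9.540424326937025e-07), (-0.6, 0.84, 0.45, 0.75, -1.0))
(np.float64(0.03205301217098633), np.float64(9.813910299971695e-07), (0.03, 0.84, 0.45, 0.75, 0.43000000000000005))
[[ 0.    0.33  0.36  1.48 -0.15  0.6   1.62]
 [ 0.01 -0.07  0.26  1.85 -0.13  0.92  1.89]
 [ 0.05  0.06  0.29  2.15 -0.34  0.52  2.17]
 [ 0.22  0.4   0.06  2.15 -0.73  0.21  2.53]
 [ 0.27  0.4  -0.    2.14 -0.63  0.2   2.69]
 [ 0.22  0.4   0.06  2.15 -0.73  0.21  2.53]
 [-0.02  0.06  0.37  2.16 -0.35  0.52  2.19]]
```

Run:
```python
from plan import *
W=[cyl(-.35,.84,.46,.75,-.35),cyl(-.30,.54,.42,np.radians(26),0),(face("m",-8,0,190),rot("m",0,26))]
calls(W,.057,.15)
```

```text
--
{"xyz":[-0.03, -0.78, 0.32],"twist":[0.16, -0.01, 0.17],"grip":-1},
{"xyz":[-0.06, -1.56, 0.65],"twist":[0.32, -0.03, 0.35],"grip":-1},
{"xyz":[-0.09, -2.34, 0.97],"twist":[0.48, -0.04, 0.52],"grip":-1},
{"xyz":[-0.12, -3.12, 1.3],"twist":[0.64, -0.05, 0.7],"grip":-1},
{"xyz":[-0.14, -3.9, 1.62],"twist":[0.81, -0.06, 0.87],"grip":-1},
--
{"xyz":[-0.14, -0.71, 0.43],"twist":[0.16, -0.02, 0.18],"grip":-1},
{"xyz":[-0.28, -1.43, 0.86],"twist":[0.32, -0.03, 0.35],"grip":-1},
{"xyz":[-0.42, -2.14, 1.29],"twist":[0.48, -0.04, 0.52],"grip":-1},
{"xyz":[0.26, -1.96, 0.82],"twist":[0.28, 0.24, 0.26],"grip":-1},
{"xyz":[0.94, -1.78, 0.35],"twist":[0.07, 0.52, -0.01],"grip":-1},
--
{"xyz":[0.72, 0.17, -0.41],"twist":[-0.19, 0.28, -0.27],"grip":-1},
{"xyz":[1.44, 0.34, -0.83],"twist":[-0.38, 0.56, -0.55],"grip":-1},
{"xyz":[2.15, 0.52, -1.24],"twist":[-0.57, 0.84, -0.83],"grip":-1},
{"xyz":[2.87, 0.69, -1.65],"twist":[-0.76, 1.12, -1.1],"grip":-1},
{"xyz":[3.32, 0.65, -1.09],"twist":[-0.76, 1.12, -1.11],"grip":-1},
--
{"xyz":[0.35, -0.05, 0.63],"twist":[-0.01, 0.0, -0.01],"grip":-1},
{"xyz":[0.69, -0.1, 1.25],"twist":[-0.01, 0.0, -0.02],"grip":-1},
{"xyz":[1.03, -0.14, 1.88],"twist":[-0.02, 0.0, -0.03],"grip":-1},
```

Emit:
jog_arm:
  moves:
    - {"xyz": [0, -0.5, 0.2], "twist": [0.1, 0, 0.12], "grip": -1}
    - {"xyz": [-0.05, -1.3, 0.55], "twist": [0.28, -0.02, 0.3], "grip": -1}
    - {"xyz": [-0.1, -2.2, 0.9], "twist": [0.45, -0.04, 0.5], "grip": -1}
    - {"xyz": [-0.1, -3.1, 1.3], "twist": [0.64, -0.05, 0.7], "grip": -1}
    - {"xyz": [-0.15, -3.9, 1.6], "twist": [0.8, -0.06, 0.87], "grip": -1}

```text
clock: 8.7
position: [0.7466, -0.1485, 0.5004]
ee_rot: [0.27, 2.387, -0.104]
force: [0.8, 1.0, 0.4]
width: 1.008
```

Emit:
jog_arm:
  moves:
    - {"xyz": [-0.15, -0.7, 0.4], "twist": [0.16, -0.02, 0.18], "grip": -1}
    - {"xyz": [-0.3, -1.4, 0.85], "twist": [0.3, -0.03, 0.35], "grip": -1}
    - {"xyz": [-0.4, -2.1, 1.3], "twist": [0.48, -0.04, 0.52], "grip": -1}
    - {"xyz": [0.1, -2.0, 0.9], "twist": [0.3, 0.2, 0.3], "grip": -1}
    - {"xyz": [0.9, -1.8, 0.35], "twist": [0.07, 0.5, 0], "grip": -1}

```text
clock: 9.32
position: [0.6973, -0.2465, 0.4478]
ee_rot: [0.283, 2.477, -0.108]
force: [0.2, 0.4, 0.0]
width: 0.998
```

Run:
```python
from plan import *
s=arm.observe(); print(s["joints"],s["position"],s["force"])
W=[cyl(-.30,.54,.42,np.radians(26),0),(face("m",-8,0,190),rot("m",0,26)),(face("m",-8,0,40),rot("m",0,26)),(face("m",-8,0,40),rot("m",.25,26))]
for x in run(s["joints"],W): print(x[0].round(2),round(x[1],3),x[2])
calls(W[:2],.055,.15)
```

```text
[ 0.0101  0.187   0.3284  1.6148 -0.1589  0.7028  1.7432] [ 0.6973 -0.2465  0.4478] [0.1525 0.3905 0.0156]
[-0.01 -0.07  0.27  1.85 -0.12  0.92  1.89] 0.372 5.911311468098646e-09
[ 0.04  0.08  0.3   2.16 -0.36  0.5   2.2 ] 0.379 3.685335142611379e-07
[ 0.22  0.4   0.05  2.15 -0.72  0.21  2.52] 0.093 5.1723441224504896e-08
[ 0.27  0.4  -0.    2.14 -0.62  0.2   2.68] 0.059 1.5726164037666024e-08
--
{"xyz":[0.72, 0.18, -0.41],"twist":[-0.19, 0.28, -0.27],"grip":-1},
{"xyz":[1.44, 0.36, -0.81],"twist":[-0.37, 0.56, -0.55],"grip":-1},
{"xyz":[2.16, 0.54, -1.22],"twist":[-0.56, 0.84, -0.82],"grip":-1},
{"xyz":[2.88, 0.72, -1.62],"twist":[-0.74, 1.12, -1.1],"grip":-1},
{"xyz":[3.33, 0.68, -1.07],"twist":[-0.75, 1.12, -1.11],"grip":-1},
--
{"xyz":[0.34, -0.05, 0.63],"twist":[-0.0, 0.0, -0.01],"grip":-1},
{"xyz":[0.69, -0.1, 1.26],"twist":[-0.01, 0.0, -0.02],"grip":-1},
{"xyz":[1.03, -0.14, 1.88],"twist":[-0.01, 0.0, -0.03],"grip":-1},
```

Emit:
jog_arm:
  moves:
    - {"xyz": [0.7, 0.2, -0.4], "twist": [-0.2, 0.3, -0.3], "grip": -1}
    - {"xyz": [1.45, 0.35, -0.8], "twist": [-0.37, 0.56, -0.55], "grip": -1}
    - {"xyz": [2.15, 0.55, -1.2], "twist": [-0.56, 0.84, -0.8], "grip": -1}
    - {"xyz": [2.9, 0.7, -1.6], "twist": [-0.74, 1.12, -1.1], "grip": -1}
    - {"xyz": [3.3, 0.7, -1.1], "twist": [-0.75, 1.12, -1.1], "grip": -1}

```text
clock: 9.95
position: [0.5147, -0.1601, 0.3833]
ee_rot: [-0.002, 2.678, 0.003]
force: [1.4, 0.2, -0.8]
width: 0.997
```

Emit:
jog_arm:
  moves:
    - {"xyz": [0.35, -0.05, 0.6], "twist": [0, 0, 0], "grip": -1}
    - {"xyz": [0.7, -0.1, 1.2], "twist": [0, 0, 0], "grip": -1}
    - {"xyz": [0.9, -0.13, 1.6], "twist": [0, 0, 0], "grip": -1}
    - {"xyz": [1.03, -0.15, 1.88], "twist": [0, 0, -0.03], "grip": -1}
    - {"xyz": [1.03, -0.15, 1.88], "twist": [0, 0, -0.03], "grip": -1}

```text
clock: 10.58
position: [0.5091, -0.169, 0.251]
ee_rot: [-0.007, 2.686, 0.001]
force: [0.9, -0.7, -0.1]
width: 1.003
```

Run:
```python
from plan import *
s=arm.observe(); print(s["joints"],s["position"],s["force"])
W=[(face("m",-8,0,90),rot("m",0,26)),(face("m",-8,0,40),rot("m",0,26)),(face("m",-8,0,40),rot("m",.25,26))]
for x in run(s["joints"],W): print(x[0].round(2),round(x[1],3),x[2])
calls(W[:2],.03,.15)
```

```text
[ 0.0331  0.0777  0.2997  2.1546 -0.3503  0.5043  2.1754] [ 0.5091 -0.169   0.251 ] [ 0.881  -0.7492 -0.1071]
[ 0.15  0.29  0.16  2.16 -0.62  0.31  2.43] 0.187 9.718982185713543e-08
[ 0.23  0.4   0.05  2.15 -0.71  0.21  2.51] 0.092 3.753881280821325e-08
[ 0.27  0.4  -0.01  2.14 -0.61  0.2   2.67] 0.071 1.4646959839437201e-08
--
{"xyz":[-0.02, -0.01, 0.42],"twist":[-0.0, 0.0, -0.0],"grip":-1},
{"xyz":[-0.04, -0.01, 0.85],"twist":[-0.0, 0.0, -0.01],"grip":-1},
{"xyz":[-0.06, -0.02, 1.27],"twist":[-0.01, 0.01, -0.01],"grip":-1},
{"xyz":[-0.08, -0.03, 1.69],"twist":[-0.01, 0.01, -0.02],"grip":-1},
{"xyz":[-0.11, -0.03, 2.11],"twist":[-0.01, 0.01, -0.02],"grip":-1},
--
{"xyz":[-0.03, 0.0, 0.41],"twist":[0.0, -0.0, 0.0],"grip":-1},
```

Emit:
jog_arm:
  moves:
    - {"xyz": [-0.02, 0, 0.3], "twist": [0, 0, 0], "grip": -1}
    - {"xyz": [-0.04, -0.01, 0.75], "twist": [0, 0, 0], "grip": -1}
    - {"xyz": [-0.06, -0.02, 1.15], "twist": [0, 0, 0], "grip": -1}
    - {"xyz": [-0.08, -0.03, 1.4], "twist": [0, 0, 0], "grip": -1}
    - {"xyz": [-0.09, -0.03, 1.6], "twist": [0, 0, 0], "grip": -1}

```text
clock: 11.2
position: [0.5586, -0.1708, 0.1693]
ee_rot: [-0.008, 2.682, 0.0]
force: [0.6, -0.4, -0.9]
width: 0.997
```

Run:
```python
from plan import *
import cv2
s=arm.get_image("scene"); t=arm.get_image("top")
o=arm.observe(); print(o["joints"],o["position"],o["force"])
f=lambda i:np.clip(i*1.5,0,255).astype('uint8')
cv2.imwrite("pics/d.png",np.hstack([cv2.resize(f(s)[110:270,210:350],(420,480),interpolation=2),cv2.resize(f(t)[165:265,310:390],(384,480),interpolation=2)]))
calls([(face("m",-8,0,40),rot("m",0,26))],.03,.15)
```

```text
[ 0.1316  0.2798  0.1807  2.159  -0.6083  0.319   2.4151] [ 0.5583 -0.1706  0.1686] [ 0.7867 -0.4382  0.2731]
--
{"xyz":[-0.0, 0.0, 0.47],"twist":[-0.0, 0.01, -0.0],"grip":-1},
{"xyz":[-0.0, 0.0, 0.93],"twist":[-0.01, 0.03, -0.01],"grip":-1},
```

View pics/d.png

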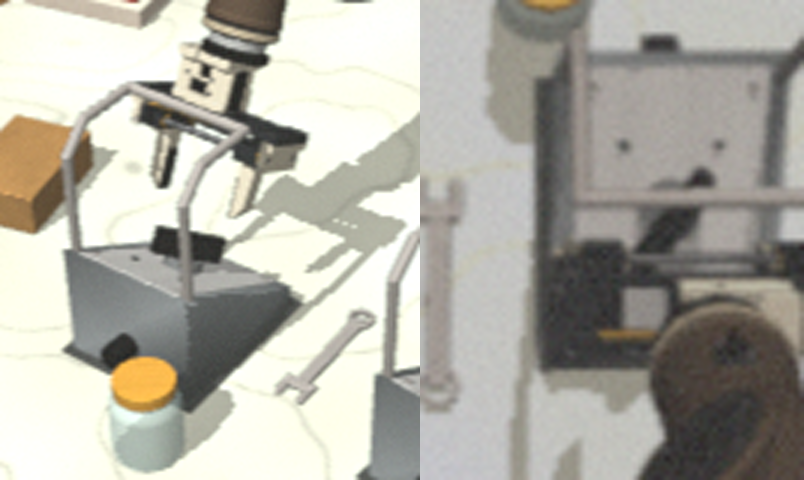

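The pictures show the open jaws centred on the mains bar (scene crop about (190,240), top crop about (675,215)), with the body in front of the guard bar. Going in, then a gentle close.

Emit:
jog_arm:
  moves:
    - {"xyz": [0, 0, 0.3], "twist": [0, 0, 0], "grip": -1}
    - {"xyz": [0, 0, 0.6], "twist": [0, 0, 0], "grip": -1}
    - {"xyz": [0, 0, 0.8], "twist": [0, 0, 0], "grip": -1}
    - {"xyz": [0, 0, 0.93], "twist": [0, 0.03, 0], "grip": -1}
    - {"xyz": [0, 0, 0.93], "twist": [0, 0.03, 0], "grip": -1}
  force: 20

```text
clock: 11.92
position: [0.5829, -0.1707, 0.1188]
ee_rot: [-0.008, 2.689, 0.0]
force: [0.2, 0.5, 0.1]
width: 1.0
```

Emit:
jog_arm:
  moves:
    - {"xyz": [0, 0, 0], "twist": [0, 0, 0], "grip": -0.4}
    - {"xyz": [0, 0, 0], "twist": [0, 0, 0], "grip": 0.0}
    - {"xyz": [0, 0, 0], "twist": [0, 0, 0], "grip": 0.2}
    - {"xyz": [0, 0, 0], "twist": [0, 0, 0], "grip": 0.3}
    - {"xyz": [0, 0, 0], "twist": [0, 0, 0], "grip": 0.4}
  force: 20

```text
clock: 12.55
position: [0.5828, -0.1705, 0.1189]
ee_rot: [-0.009, 2.688, 0.001]
force: [-0.1, 8.1, 0.8]
width: 0.505
```

Emit:
jog_arm:
  moves:
    - {"xyz": [0, 0, 0], "twist": [0, 0, 0], "grip": 0.5}
    - {"xyz": [0, 0, 0], "twist": [0, 0, 0], "grip": 0.6}
    - {"xyz": [0, 0, 0], "twist": [0, 0, 0], "grip": 0.7}
    - {"xyz": [0, 0, 0], "twist": [0, 0, 0], "grip": 0.8}
    - {"xyz": [0, 0, 0], "twist": [0, 0, 0], "grip": 1}
  force: 25

```text
clock: 13.18
position: [0.5804, -0.166, 0.1169]
ee_rot: [-0.015, 2.694, 0.009]
force: [-5.3, 11.0, -0.4]
width: 0.151
```

Emit:
jog_arm:
  moves:
    - {"xyz": [0, 0, 0], "twist": [0, 0, 0], "grip": 1}
    - {"xyz": [0, 0, 0], "twist": [0, 0, 0], "grip": 1}
  force: 30

```text
clock: 13.42
position: [0.5804, -0.166, 0.1169]
ee_rot: [-0.015, 2.694, 0.009]
force: [-6.0, 11.2, 0.3]
width: 0.152
```

The width of 0.152 (14 mm) means the bar is squared between the pads, now mid-throw. Next I twist past the middle (counter-clockwise).

Emit:
jog_arm:
  moves:
    - {"xyz": [0, 0.02, 0], "twist": [0, 0, -0.3], "grip": 1}
    - {"xyz": [0, 0.02, 0], "twist": [0, 0, -0.7], "grip": 1}
    - {"xyz": [0, 0.02, 0], "twist": [0, 0, -1.1], "grip": 1}
    - {"xyz": [0, 0.02, 0], "twist": [0, 0, -1.3], "grip": 1}
    - {"xyz": [0, 0.02, 0], "twist": [0, 0, -1.3], "grip": 1}

```text
clock: 14.05
position: [0.5806, -0.168, 0.117]
ee_rot: [-0.315, 2.676, -0.066]
force: [-4.1, 3.9, -6.9]
width: 0.153
```

Run:
```python
from plan import *
o=arm.observe(); print(o["joints"],o["position"],o["force"],o["ft_torque"],o["width"])
z=(rot("m",0,26).inv()*Ro.from_rotvec(o["ee_rot"])).as_rotvec(); print(z)
```

```text
[ 0.2561  0.3963  0.0062  2.1434 -0.621   0.205   2.6513] [ 0.5806 -0.168   0.117 ] [-4.086   3.8716 -6.8918] [0.2981 1.6541 0.1852] 0.1531406701187269
[-0.0013  0.0051 -0.2263]
```

Emit:
jog_arm:
  moves:
    - {"xyz": [0, 0, 0], "twist": [0, 0, 0], "grip": -0.2}
    - {"xyz": [0, 0, 0], "twist": [0, 0, 0], "grip": -1}
    - {"xyz": [0, 0, 0], "twist": [0, 0, 0], "grip": -1}
    - {"xyz": [0, 0, 0], "twist": [0, 0, 0], "grip": -1}
    - {"xyz": [0, 0, 0], "twist": [0, 0, 0], "grip": -1}

```text
clock: 14.68
position: [0.5829, -0.1696, 0.119]
ee_rot: [-0.313, 2.672, -0.07]
force: [0.4, -0.3, -0.1]
width: 0.644
```

Run:
```python
from plan import *
o=arm.observe(); print(o["joints"],o["position"],o["force"],o["width"])
calls([(o["position"]-Ro.from_rotvec(o["ee_rot"]).apply([0,0,.15]),rot("m",0,26))],.035,.15)
```

```text
[ 0.256   0.3953  0.0073  2.1404 -0.6215  0.2034  2.6514] [ 0.5829 -0.1696  0.119 ] [ 0.4077 -0.2941 -0.1133] 0.6443157012407118
--
{"xyz":[-0.0, 0.0, -0.5],"twist":[-0.0, -0.0, 0.26],"grip":-1},
{"xyz":[-0.0, -0.0, -1.0],"twist":[-0.0, -0.0, 0.52],"grip":-1},
{"xyz":[0.0, 0.0, -1.5],"twist":[-0.01, -0.0, 0.78],"grip":-1},
{"xyz":[0.0, -0.0, -2.0],"twist":[-0.01, -0.0, 1.03],"grip":-1},
{"xyz":[-0.0, 0.0, -2.5],"twist":[-0.01, -0.0, 1.29],"grip":-1},
```

Released with zero force. Waiting for the fall to finish and the jaws to open, then backing straight out.

Emit:
jog_arm:
  moves:
    - {"xyz": [0, 0, 0], "twist": [0, 0, 0], "grip": -1}
    - {"xyz": [0, 0, 0], "twist": [0, 0, 0], "grip": -1}
    - {"xyz": [0, 0, 0], "twist": [0, 0, 0], "grip": -1}
    - {"xyz": [0, 0, -0.3], "twist": [0, 0, 0], "grip": -1}
    - {"xyz": [0, 0, -0.8], "twist": [0, 0, 0], "grip": -1}

```text
clock: 15.3
position: [0.5612, -0.1694, 0.1616]
ee_rot: [-0.313, 2.674, -0.069]
force: [-0.1, -0.1, 1.2]
width: 1.001
```

Emit:
jog_arm:
  moves:
    - {"xyz": [0, 0, -0.5], "twist": [0, 0, 0.3], "grip": -1}
    - {"xyz": [0, 0, -1.0], "twist": [0, 0, 0.7], "grip": -1}
    - {"xyz": [0, 0, -1.5], "twist": [0, 0, 1.1], "grip": -1}
    - {"xyz": [0, 0, -1.7], "twist": [0, 0, 1.3], "grip": -1}
    - {"xyz": [0, 0, -1.7], "twist": [0, 0, 1.3], "grip": -1}

```text
clock: 15.92
position: [0.5173, -0.1698, 0.2548]
ee_rot: [-0.009, 2.686, -0.0]
force: [1.0, 0.4, -0.4]
width: 1.002
```

```bash
cat > s4.py <<'E'
from plan import *
import cv2,time
t=arm.get_image("top"); s=arm.get_image("scene"); f=lambda i:np.clip(i*1.5,0,255).astype('uint8')
cv2.imwrite("pics/e.png",np.hstack([cv2.resize(f(s)[110:270,210:350],(420,480),interpolation=2),cv2.resize(f(t)[165:265,310:390],(384,480),interpolation=2)]))
o=arm.observe(); q0=o["joints"]; print(q0,o["position"],o["force"],o["width"])
R2=[];g=np.random.default_rng(2);t0=time.time()
while time.time()-t0<100:
    T=g.choice([26,30]); az=g.uniform(-.3,.5)
    fin=[(face("b",0,0,200),rot("b",0,T)),(face("b",0,0,40),rot("b",0,T)),(face("b",0,0,40),rot("b",-.25,T)),(face("b",0,0,40),rot("b",0,T)),(face("b",0,0,200),rot("b",0,T))]
    w=[(-.3,.54,g.uniform(.38,.45),.45,0),(az,g.uniform(.45,.7),g.uniform(.42,.5),g.uniform(.3,.7),g.uniform(-.3,.3))]
    o=run(q0,[cyl(*x) for x in w]+[cyl(.36,.53,.42,np.radians(T),0)]+fin,4)
    R2.append((min(x[1] for x in o),max(x[2] for x in o),T,w,o))
R2.sort(key=lambda x:-x[0]+10*(x[1]>.003))
for x in R2[:3]: print(*x[:3]);print(np.array(x[3]).round(2))
print(np.array([y[0] for y in R2[0][4]]).round(2))
E
python3 s4.py
```

```text
[ 0.0034  0.0881  0.3284  2.1365 -0.3505  0.5153  2.1732] [ 0.5171 -0.1695  0.2534] [ 0.7851  0.1221 -0.0115] 1.0024022008491411
0.3297029967455676 7.451840925709607e-07 30
[[-0.3   0.54  0.4   0.45  0.  ]
 [ 0.46  0.61  0.45  0.58 -0.25]]
0.3278407815197465 2.616061720028817e-07 26
[[-0.3   0.54  0.45  0.45  0.  ]
 [ 0.47  0.66  0.49  0.65 -0.3 ]]
0.3275768328830231 7.116929566231001e-07 30
[[-0.3   0.54  0.43  0.45  0.  ]
 [ 0.07  0.6   0.49  0.7   0.08]]
[[-0.06 -0.06  0.32  1.9  -0.13  0.87  1.9 ]
 [-0.5   0.13 -0.38  1.64  0.62  1.17  0.27]
 [-0.33 -0.07 -0.31  1.88  0.36  0.93  0.76]
 [-0.43  0.13 -0.38  2.1   0.73  0.7   0.18]
 [-0.48  0.42 -0.21  2.13  1.19  0.46 -0.22]
 [-0.51  0.42 -0.18  2.13  1.17  0.45 -0.46]
 [-0.48  0.42 -0.21  2.13  1.19  0.46 -0.22]
 [-0.43  0.13 -0.38  2.1   0.73  0.7   0.18]]
```

View pics/e.png

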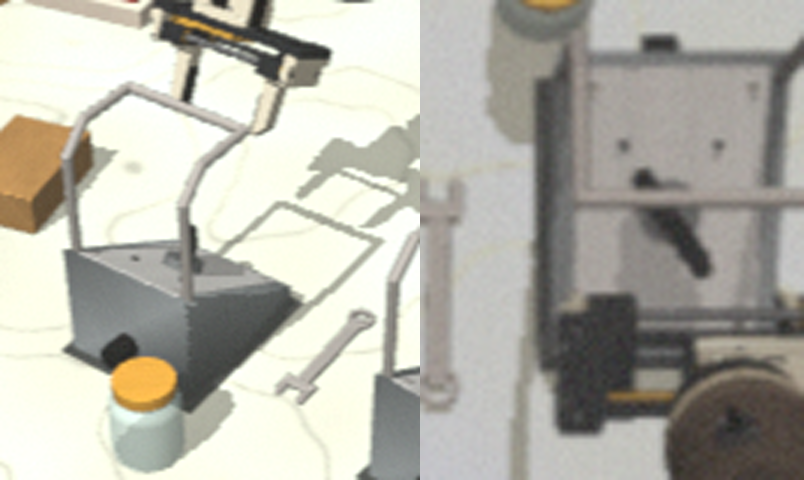

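The mains bar now leans left (top crop, upper end at about (640,178), lower end at about (705,268)), so it is off and clear. On to the battery.

Run:
```python
from plan import *
W=[cyl(-.3,.54,.43,.45,0),cyl(.07,.6,.49,.7,.08),cyl(.36,.53,.42,np.radians(30),0),(face("b",-3,0,190),rot("b",0,30))]
calls(W,.055,.15)
```

```text
--
{"xyz":[-0.32, 0.04, -0.66],"twist":[0.0, 0.0, 0.01],"grip":-1},
{"xyz":[-0.64, 0.08, -1.33],"twist":[0.0, 0.01, 0.02],"grip":-1},
{"xyz":[-0.95, 0.12, -1.99],"twist":[0.01, 0.01, 0.03],"grip":-1},
{"xyz":[-1.27, 0.16, -2.66],"twist":[0.01, 0.02, 0.04],"grip":-1},
{"xyz":[-1.61, 0.83, -2.71],"twist":[-0.04, -0.27, -0.04],"grip":-1},
--
{"xyz":[-0.35, 0.67, -0.04],"twist":[-0.05, -0.29, -0.07],"grip":-1},
{"xyz":[-0.69, 1.34, -0.08],"twist":[-0.1, -0.57, -0.15],"grip":-1},
{"xyz":[-1.04, 2.0, -0.12],"twist":[-0.15, -0.86, -0.23],"grip":-1},
{"xyz":[-1.39, 2.67, -0.15],"twist":[-0.2, -1.14, -0.31],"grip":-1},
{"xyz":[-0.88, 3.28, -0.1],"twist":[-0.14, -0.89, -0.21],"grip":-1},
--
{"xyz":[0.49, 0.63, -0.0],"twist":[0.07, 0.25, 0.09],"grip":-1},
{"xyz":[0.97, 1.25, -0.01],"twist":[0.14, 0.5, 0.19],"grip":-1},
{"xyz":[1.46, 1.88, -0.01],"twist":[0.2, 0.76, 0.28],"grip":-1},
{"xyz":[1.87, 2.04, 0.56],"twist":[0.27, 0.76, 0.38],"grip":-1},
{"xyz":[2.29, 2.2, 1.13],"twist":[0.33, 0.76, 0.47],"grip":-1},
--
{"xyz":[0.34, 0.17, 0.61],"twist":[0.06, -0.0, 0.1],"grip":-1},
{"xyz":[0.69, 0.33, 1.22],"twist":[0.11, -0.0, 0.2],"grip":-1},
```

Emit:
jog_arm:
  moves:
    - {"xyz": [-0.2, 0.02, -0.5], "twist": [0, 0, 0], "grip": -1}
    - {"xyz": [-0.55, 0.06, -1.2], "twist": [0, 0, 0], "grip": -1}
    - {"xyz": [-0.9, 0.1, -1.9], "twist": [0, 0, 0], "grip": -1}
    - {"xyz": [-1.25, 0.2, -2.6], "twist": [0, 0, 0.05], "grip": -1}
    - {"xyz": [-1.6, 0.85, -2.7], "twist": [-0.05, -0.25, -0.05], "grip": -1}

```text
clock: 16.65
position: [0.5335, -0.1203, 0.4444]
ee_rot: [-0.019, 2.64, 0.007]
force: [0.8, 0.2, -0.9]
width: 1.0
```

Emit:
jog_arm:
  moves:
    - {"xyz": [-0.35, 0.65, -0.05], "twist": [-0.05, -0.3, -0.07], "grip": -1}
    - {"xyz": [-0.7, 1.35, -0.1], "twist": [-0.1, -0.57, -0.15], "grip": -1}
    - {"xyz": [-1.05, 2.0, -0.1], "twist": [-0.15, -0.85, -0.23], "grip": -1}
    - {"xyz": [-1.4, 2.65, -0.15], "twist": [-0.2, -1.15, -0.3], "grip": -1}
    - {"xyz": [-0.9, 3.3, -0.1], "twist": [-0.14, -0.9, -0.2], "grip": -1}

```text
clock: 17.27
position: [0.5744, 0.0817, 0.4724]
ee_rot: [-0.073, 2.486, 0.031]
force: [0.0, 0.8, -1.4]
width: 1.001
```

Emit:
jog_arm:
  moves:
    - {"xyz": [0.5, 0.65, 0], "twist": [0.07, 0.25, 0.1], "grip": -1}
    - {"xyz": [0.95, 1.25, 0], "twist": [0.14, 0.5, 0.2], "grip": -1}
    - {"xyz": [1.45, 1.9, 0], "twist": [0.2, 0.75, 0.3], "grip": -1}
    - {"xyz": [1.85, 2.05, 0.5], "twist": [0.27, 0.75, 0.4], "grip": -1}
    - {"xyz": [2.1, 2.15, 0.9], "twist": [0.33, 0.75, 0.5], "grip": -1}

```text
clock: 17.9
position: [0.4976, 0.2064, 0.3512]
ee_rot: [0.056, 2.621, -0.01]
force: [0.0, -0.1, -0.3]
width: 1.0
```

Run:
```python
from plan import *
s=arm.observe(); print(s["joints"],s["position"],s["force"])
W=[(face("b",-3,0,190),rot("b",0,30)),(face("b",-3,0,90),rot("b",0,30)),(face("b",-3,0,40),rot("b",0,30)),(face("b",-3,0,40),rot("b",-.25,30))]
for x in run(s["joints"],W): print(x[0].round(2),round(x[1],3),x[2])
calls(W[:2],.035,.15)
```

```text
[-0.3562  0.0099 -0.3618  1.9791  0.4886  0.8197  0.5335] [0.4976 0.2064 0.3512] [ 0.0483 -0.1201 -0.34  ]
[-0.44  0.15 -0.37  2.11  0.75  0.68  0.15] 0.46 4.4030155410546e-08
[-0.47  0.33 -0.27  2.14  1.03  0.53 -0.09] 0.407 9.594023162029508e-08
[-0.49  0.42 -0.2   2.13  1.19  0.46 -0.23] 0.34 9.228367003899507e-08
[-0.51  0.42 -0.17  2.14  1.18  0.45 -0.47] 0.328 6.835367732938025e-08
--
{"xyz":[0.27, 0.11, 0.48],"twist":[0.04, -0.01, 0.06],"grip":-1},
{"xyz":[0.55, 0.21, 0.97],"twist":[0.08, -0.01, 0.12],"grip":-1},
{"xyz":[0.82, 0.32, 1.45],"twist":[0.13, -0.02, 0.18],"grip":-1},
{"xyz":[0.82, 0.31, 2.01],"twist":[0.13, -0.02, 0.18],"grip":-1},
{"xyz":[0.82, 0.29, 2.56],"twist":[0.13, -0.02, 0.18],"grip":-1},
--
{"xyz":[0.0, 0.0, 0.56],"twist":[-0.0, -0.0, -0.0],"grip":-1},
```

Emit:
jog_arm:
  moves:
    - {"xyz": [0.3, 0.1, 0.45], "twist": [0.04, 0, 0.06], "grip": -1}
    - {"xyz": [0.6, 0.2, 0.95], "twist": [0.08, 0, 0.12], "grip": -1}
    - {"xyz": [0.82, 0.32, 1.45], "twist": [0.13, -0.02, 0.18], "grip": -1}
    - {"xyz": [0.82, 0.31, 2.0], "twist": [0.13, -0.02, 0.18], "grip": -1}
    - {"xyz": [0.82, 0.3, 2.4], "twist": [0.13, -0.02, 0.18], "grip": -1}

```text
clock: 18.52
position: [0.5281, 0.2228, 0.2017]
ee_rot: [0.106, 2.617, -0.03]
force: [1.0, -0.3, 0.2]
width: 1.002
```

Emit:
jog_arm:
  moves:
    - {"xyz": [0, 0, 0.3], "twist": [0, 0, 0], "grip": -1}
    - {"xyz": [0, 0, 0.5], "twist": [0, 0, 0], "grip": -1}
    - {"xyz": [0, 0, 0.5], "twist": [0, 0, 0], "grip": -1}

```text
clock: 18.9
position: [0.5432, 0.2213, 0.1773]
ee_rot: [0.108, 2.616, -0.03]
force: [-0.7, -0.5, 0.3]
width: 1.001
```

Run:
```python
from plan import *
import cv2
s=arm.get_image("scene"); t=arm.get_image("top")
o=arm.observe(); print(o["joints"],o["position"],o["force"])
f=lambda i:np.clip(i*1.5,0,255).astype('uint8')
cv2.imwrite("pics/f.png",np.hstack([cv2.resize(f(s)[140:300,315:455],(420,480),interpolation=2),cv2.resize(f(t)[165:265,200:280],(384,480),interpolation=2)]))
calls([(face("b",-3,0,40),rot("b",0,30))],.03,.15)
```

```text
[-0.4506  0.3016 -0.2942  2.1324  0.9887  0.5517 -0.0489] [0.5433 0.2218 0.1787] [0.3645 0.619  0.8673]
--
{"xyz":[0.02, 0.0, 0.36],"twist":[-0.0, 0.0, -0.0],"grip":-1},
{"xyz":[0.03, 0.0, 0.72],"twist":[-0.0, 0.01, -0.01],"grip":-1},
{"xyz":[0.05, 0.01, 1.08],"twist":[-0.0, 0.01, -0.01],"grip":-1},
```

View pics/f.png

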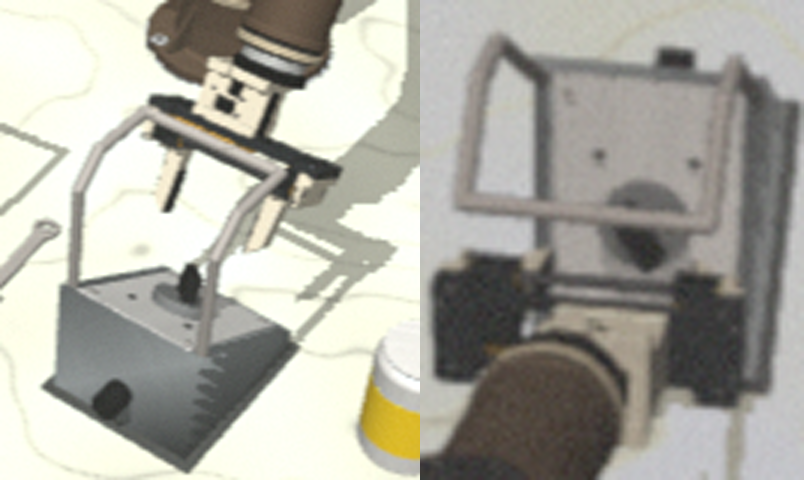

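The jaws straddle the grip and are clear of the guard. As a lateral check, the disc centre in the top crop is about (648,226).

Run:
```python
from plan import *
uv=(200+(648-420+.5)/4.8-.5,165+(226+.5)/4.8-.5)
print(uv,onz("top",uv,face("b",0,0,13)[2]),face("b",0,0,13),proj("top",face("b",0,0,13)))
print("screws mid", [onz("top",(200+(c-420+.5)/4.8-.5,165+(r+.5)/4.8-.5),.088+h) for c,r,h in((599,154,.025),(693,162,.025))])
```

```text
(247.10416666666669, 211.6875) [0.5913 0.214  0.0993] [0.5895 0.2185 0.0993] [245.7435 212.2105]
screws mid [array([0.6394, 0.2473, 0.113 ]), array([0.6346, 0.1822, 0.113 ])]
```

Within about 3 mm, fine for a pinch. Going in and closing gently.

Emit:
jog_arm:
  moves:
    - {"xyz": [0.02, -0.02, 0.3], "twist": [0, 0, 0], "grip": -1}
    - {"xyz": [0.03, -0.03, 0.6], "twist": [0, 0, 0], "grip": -1}
    - {"xyz": [0.04, -0.03, 0.9], "twist": [0, 0, 0], "grip": -1}
    - {"xyz": [0.05, -0.03, 1.08], "twist": [0, 0, 0], "grip": -1}
    - {"xyz": [0.05, -0.03, 1.08], "twist": [0, 0, 0], "grip": -1}
  force: 20

```text
clock: 19.62
position: [0.5732, 0.2175, 0.1212]
ee_rot: [0.108, 2.614, -0.028]
force: [-0.1, -0.2, 0.7]
width: 1.002
```

Emit:
jog_arm:
  moves:
    - {"xyz": [0, 0, 0], "twist": [0, 0, 0], "grip": -0.4}
    - {"xyz": [0, 0, 0], "twist": [0, 0, 0], "grip": 0.0}
    - {"xyz": [0, 0, 0], "twist": [0, 0, 0], "grip": 0.2}
    - {"xyz": [0, 0, 0], "twist": [0, 0, 0], "grip": 0.3}
    - {"xyz": [0, 0, 0], "twist": [0, 0, 0], "grip": 0.4}
  force: 20

```text
clock: 20.25
position: [0.5732, 0.2174, 0.1212]
ee_rot: [0.108, 2.614, -0.028]
force: [-0.2, 0.0, 0.1]
width: 0.508
```

Emit:
jog_arm:
  moves:
    - {"xyz": [0, 0, 0], "twist": [0, 0, 0], "grip": 0.5}
    - {"xyz": [0, 0, 0], "twist": [0, 0, 0], "grip": 0.6}
    - {"xyz": [0, 0, 0], "twist": [0, 0, 0], "grip": 0.7}
    - {"xyz": [0, 0, 0], "twist": [0, 0, 0], "grip": 0.8}
    - {"xyz": [0, 0, 0], "twist": [0, 0, 0], "grip": 1}
  force: 25

```text
clock: 20.88
position: [0.5748, 0.2218, 0.1224]
ee_rot: [0.104, 2.611, -0.019]
force: [9.9, 10.3, -5.5]
width: 0.15
```

Emit:
jog_arm:
  moves:
    - {"xyz": [0, 0, 0], "twist": [0, 0, 0], "grip": 1}
    - {"xyz": [0, 0, 0], "twist": [0, 0, 0], "grip": 1}
  force: 30

```text
clock: 21.12
position: [0.5748, 0.2218, 0.1223]
ee_rot: [0.104, 2.612, -0.019]
force: [9.1, 11.2, -4.2]
width: 0.15
```

Squared again (14 mm). Now I twist clockwise past the middle, then release.

Emit:
jog_arm:
  moves:
    - {"xyz": [0, 0.02, 0], "twist": [0, 0, 0.3], "grip": 1}
    - {"xyz": [0, 0.02, 0], "twist": [0, 0, 0.7], "grip": 1}
    - {"xyz": [0, 0.02, 0], "twist": [0, 0, 1.1], "grip": 1}
    - {"xyz": [0, 0.02, 0], "twist": [0, 0, 1.4], "grip": 1}
    - {"xyz": [0, 0.02, 0], "twist": [0, 0, 1.4], "grip": 1}

```text
clock: 21.75
position: [0.5747, 0.2217, 0.1223]
ee_rot: [0.424, 2.58, 0.065]
force: [7.1, 6.9, -2.1]
width: 0.153
```

Emit:
jog_arm:
  moves:
    - {"xyz": [0, 0, 0], "twist": [0, 0, 0], "grip": -0.2}
    - {"xyz": [0, 0, 0], "twist": [0, 0, 0], "grip": -1}
    - {"xyz": [0, 0, 0], "twist": [0, 0, 0], "grip": -1}
    - {"xyz": [0, 0, 0], "twist": [0, 0, 0], "grip": -1}
    - {"xyz": [0, 0, 0], "twist": [0, 0, 0], "grip": -1}

```text
clock: 22.38
position: [0.5732, 0.2185, 0.1211]
ee_rot: [0.426, 2.582, 0.057]
force: [0.4, 0.1, -0.6]
width: 0.646
```

Emit:
jog_arm:
  moves:
    - {"xyz": [0, 0, 0], "twist": [0, 0, 0], "grip": -1}
    - {"xyz": [0, 0, 0], "twist": [0, 0, 0], "grip": -1}
    - {"xyz": [0, 0, 0], "twist": [0, 0, 0], "grip": -1}
    - {"xyz": [0, 0, -0.3], "twist": [0, 0, 0], "grip": -1}
    - {"xyz": [0, 0, -0.8], "twist": [0, 0, 0], "grip": -1}

```text
clock: 23.0
position: [0.5488, 0.2201, 0.1622]
ee_rot: [0.427, 2.583, 0.056]
force: [0.7, 0.2, -0.3]
width: 1.001
```

Emit:
jog_arm:
  moves:
    - {"xyz": [0, 0, -0.5], "twist": [0, 0, -0.3], "grip": -1}
    - {"xyz": [0, 0, -1.0], "twist": [0, 0, -0.7], "grip": -1}
    - {"xyz": [0, 0, -1.5], "twist": [0, 0, -1.1], "grip": -1}
    - {"xyz": [0, 0, -1.8], "twist": [0, 0, -1.3], "grip": -1}
    - {"xyz": [0, 0, -1.8], "twist": [0, 0, -1.3], "grip": -1}

```text
clock: 23.62
position: [0.4953, 0.2255, 0.2573]
ee_rot: [0.131, 2.61, -0.02]
force: [-0.3, 0.5, -0.6]
width: 1.0
```

Run:
```python
from plan import *
import cv2
t=arm.get_image("top"); o=arm.observe(); print(o["joints"],o["position"],o["force"],o["dq"])
cv2.imwrite("pics/g.png",cv2.resize(np.clip(t*1.5,0,255).astype('uint8')[140:265,160:360+60],(780,375),interpolation=2))
```

```text
[-0.4308  0.136  -0.3799  2.1097  0.7471  0.6914  0.1336] [0.4954 0.225  0.2563] [0.791  0.4214 0.4227] [-0.0004  0.0228  0.0129  0.0115  0.0093 -0.0059 -0.0112]
```

View pics/g.png

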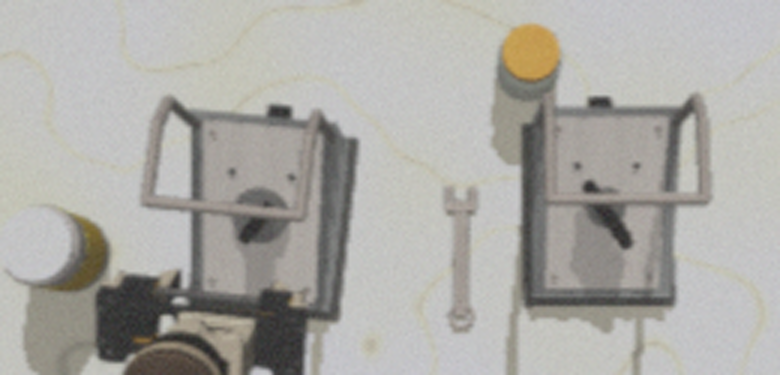

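The battery grip now leans right (lower end at (245,240), upper end at about (270,205)) and the mains bar leans left ((588,185) to (628,245)). The gripper is clear and the jar, tin and wrench look undisturbed. Handing in.

```bash
python3 -c "
from cell import arm
print(arm.sign_off())"
```

```text
the job is handed in; nothing more can be done
None
```

The changeover is done and handed in at about 23.7 s: the mains handle went to off first, then the battery handle to on. I squared each handle between the pads with a 20–30 N grip, twisted it past the middle, released it and let it fall home.

**Last checks:** the final top picture shows the mains bar leaning left and the battery grip leaning right. The gripper is open and clear, with the tool force under 1 N. The jar, tin and wrench look unmoved; the carton was outside that last crop and I did not check it again. The handle angles I judged only from pictures, since there is no joint readout.

**Trouble on the way:**
- **Force spike:** the first approach to the mains box ran joints 2 and 3 to their limits. The force reading spiked to about 117 N, under the 120 N limit, with no contact seen; it read about 0 N in the next reading.
- **Fix:** I fitted a kinematic model from the logged poses and went back by a path that unwound the elbow.
- **Position error:** while gripping, the tool was pushed about 4–5 mm sideways at each handle, so my positions were probably a few mm off. The side force stayed around 11 N.

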